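# Weigh up the soup bones

## Robot

A 6-joint arm with a two-finger parallel gripper is mounted at the origin on the work surface. World frame = base frame: x ahead of the robot, y to its left, z up, the work surface at z = 0. Lengths are in m, angles in rad, forces in N, time in s.
With the tool pointing down it reaches from about 0.35 to 0.975 m from the base axis. Payload 7.1 kg.
Tool frame: the origin (TCP) lies on the centre line of the jaws, within the pads' length; the fingertips stand 8 mm ahead of it and the grasp point (between the pads) lies 11 mm behind it (robot.tip_extent is the z of the fingertips in the tool frame, in m); z points along the fingers, y is the line along which they close (so a half turn about z gives the same grasp; the last joint's range is limited). The gripper opens to 88 mm and grips with 3 to 60 N. Pads are 20 mm wide; open, the fingers measure 115 mm over their backs; the gripper's body (75 mm by 178 mm) begins 61 mm behind the grasp point.
Start: joints at [-1.188, 0.423, 1.63, -0, 1.089, -0.019], TCP at [0.244, -0.575, 0.231] pointing down, gripper open.
Joint ranges: [-3, 3], [-0.9, 2.11], [0.09, 2.58], [-1.31, 4.45], [0.11, 2.69], [-2.54, 2.54]. Speed limits (rad/s): [2.39, 2.39, 3.01, 3.14, 3.14, 3.14].

## Interface

Orientations are given as a rotation vector (axis times angle).
In Python, from plant import robot gives the robot as it stands.
- The arm moves only by the tool move_arm, never from a script. Its arguments are lists of equal length, an entry for each row: "travel": the shift along the tool's x, y, z in mm, a list of three; "angular": the turn, a rotation vector about the tool's x, y, z in degrees, a list of three; "claw": the opening, from 0 (shut) to 1 (fully open). A call has 1 to 10 rows; each row shifts and turns the commanded pose from where the row before left it, along the tool's axes as they then stand; what a row does not reach is not made up. A row lasts 1/10 s, in which the tool goes at most 50 mm and 8.59 degrees, less where a joint would pass 70% of its speed; a pose out of reach is approached as far as the arm can. A call with a gripper value outside its range is refused whole. The fingers move at their own pace and stop on an object; the grip force is fixed at half the most. Time passes only in rows, so rows that do not move let the fingers close. It gives the time, the measured TCP pose, the force, the opening and the grip force at its end, in the units of the state.
- robot.get_state(): the state, without advancing time (a new reading comes with each control period).
- robot.capture(name): name is "scene" or "top" or "wrist"; returns a dict with "img" (400x640x3 uint8, blue, green, red), "z_map" (400x640 float32, m along the optical axis (not along the pixel's ray), 0 where there is no reading), "vertical_fov" (degrees; the focal length in pixels is half the picture's height over the tangent of half this angle, whatever the lens; pixels are square), "cx", "cy" (the principal point, pixels), "dist" ([k1, k2, p1, p2, k3] as OpenCV has them; the pictures are not rectified), "view" (4x4, takes a point from world to camera coordinates); the wrist camera has in their place "hand_eye" (4x4, takes a point from camera to tool coordinates, whose origin is the TCP and whose axes are the flange's). Camera axes: x right, y up, looking along -z (the intrinsics and any distortion apply to the point x, -y, -z); pixel columns grow to the right and rows downward; lengths in m; the calibration is good to about 2 mm. A picture is of the moment at which its call begins: read the wrist's pose just before it.
- robot.finish_job(): hands the job in; it is judged then, once.
The state is a dict: "time_s": time; "qpos": joint angles; "qd": joint speeds; "joint_efforts": joint torques, N m; "eef_pos": TCP position; "tcp_rot": TCP orientation; "force": force on the tool from outside, world axes, zero at the start; "torque": the same for the moment, N m; "gripper_width": finger opening in m; "gripper_force": force on a finger pad.
Only numpy, scipy, OpenCV 4.12 (cv2) and the standard library are available. Lean on these libraries where they do the work, as an engineer would, in place of code of your own. Each camera call takes 0.05 s, during which the arm holds its last target. There are 200 camera calls.

## Task

Get the scale ready and weigh up the soup bones: set the washed platter on the scale so that both locating pins come up through its holes and it lies flush, stand the white tub on the middle of the platter, then hold the rinse basket over the tub and tip it so that the bone pieces roll out through its spout into the tub. Add the marrow rounds from the drainer and any pieces that went astray, stand the empty basket upright back in its drip pan, and once every piece is in the tub press the green print key. Leave the twine, jar and cleaver alone.

Things in the scene. Friction and masses are not known exactly. Their poses are not given: they have to be found in the camera images.
- seat (a point): Counter scale, white, fixed: 58 mm high housing, four rubber supports on it. The point is the centre of the supports' top plane, 79 mm above the counter, in which the platter's underside rests. x points from the key panel to the scale's back, z up. The key panel (52 mm high) lies at x -159 to -85 mm from here; the scale is 220 mm wide (y) and ends at x +88.
- pin_a (a point): Top of one steel locating pin of the scale, 10 mm thick, its last 5 mm tapered, at x +68, y -83 mm from seat; it stands 15 mm above the supports, so 7 mm above the top of a seated platter.
- pin_b (a point): Top of the other locating pin, the same, at x -68, y +83 mm from seat.
- platter_mid (a point): Stainless scale platter, loose, 170 mm (x) by 200 mm (y), 8 mm thick, about 450 g, lying on a wire drying rack 20 mm above the counter. The point is its centre at half thickness. Two 14 mm holes for the pins at x +68, y -83 and x -68, y +83 mm from here (half a turn round fits as well).
- platter_bridge (a point): Bridge in the middle of the platter's top, 27 mm wide in y, between two finger openings 37 mm (x) by 35 mm (y) each. It is lifted by pinching this bridge from above across y. 20 mm are free under the platter, both on the rack and on the scale.
- tub_in (a point): White plastic weighing tub, loose, open at the top, 115 mm (x) by 160 mm (y) over its rim, 42 mm high, 120 g; inside 97 by 142 mm. The point is the centre of its inner floor, 4 mm above its underside; z up out of the tub.
- tub_rim_a (a point): Middle of the tub's long rim on its -x side, 53 mm from the tub's centre, half-way up the rim: a band 9 mm thick (x) and 12 mm high, its top 42 mm above the tub's underside. It can be pinched from above across x; the opposite long rim likewise.
- basket_grip (a point): Centre of the blue hand grip of the mesh rinse basket (loose, about 320 g): 14 mm thick in the basket's x, 70 mm long in y, 22 mm high, on a rigid arch across the basket, 110 mm above the basket's underside and 5 mm in x from its middle; nothing within 50 mm below it. The basket's x points away from its spout, z up.
- basket_mid (a point): Middle of the basket's inside, 30 mm above its underside. Wire mesh walls 58 mm high; 126 mm wide in y over the arch; the back wall lies at x +62 mm, the flat floor (4 mm thick) runs from there to x -40 mm. Axes as for the grip.
- basket_spout (a point): Middle of the lip of the basket's notched spout, at x -105 mm from basket_mid and 24 mm above the basket's underside. The floor rises to it at 17 degrees from x -40 mm, between side walls that draw in to 84 mm apart; pieces stay in while the basket is level and roll out once it is tipped well past that slope, spout down.
- pan_in (a point): Drip pan, fixed, aluminium, 190 mm square, 14 mm high, walls 4 mm: centre of its inner floor, 4 mm above the counter. The basket stands in it at the start, its basket_mid at about x +20 mm from here and its axes about along the pan's, and goes back there.
- print_key (a joint): Green print key on the scale's key panel, 26 mm wide; value in m, 0 up, 0.006 fully down; a spring lifts it, 5 N presses it fully.
- print_key_top (a point): Centre of the top of the green print key, 74 mm above the counter when it is up.
- bone_a: short piece of rinsed soup bone, ivory with dark red marrow ends: a rod with round ends, 36 mm long and 30 mm thick, 50 g; the point is its centre, x along its length. In the basket at the start, or absent.
- bone_b: short piece of rinsed soup bone, ivory with dark red marrow ends: a rod with round ends, 36 mm long and 30 mm thick, 50 g; the point is its centre, x along its length. In the basket at the start, or absent.
- bone_c: short piece of rinsed soup bone, ivory with dark red marrow ends: a rod with round ends, 36 mm long and 30 mm thick, 50 g; the point is its centre, x along its length. In the basket at the start, or absent.
- bone_d: short piece of rinsed soup bone, ivory with dark red marrow ends: a rod with round ends, 36 mm long and 30 mm thick, 50 g; the point is its centre, x along its length. In the basket at the start, or absent.
- bone_e: short piece of rinsed soup bone, ivory with dark red marrow ends: a rod with round ends, 36 mm long and 30 mm thick, 50 g; the point is its centre, x along its length. In the basket at the start, or absent.
- bone_f: marrow round, a thicker bone sawn across: ivory disc with a dark red middle, 40 mm across, 26 mm high, 50 g; the point is its centre, z across its flat faces. Lying flat on a white plastic drainer (5 mm thick, fixed) at the start, or absent.
- bone_g: marrow round, a thicker bone sawn across: ivory disc with a dark red middle, 40 mm across, 26 mm high, 50 g; the point is its centre, z across its flat faces. Lying flat on a white plastic drainer (5 mm thick, fixed) at the start, or absent.
- twine: Bystander, to be left alone: spool of twine, 52 mm wide, 58 mm high; origin at its underside.
- spice_jar: Bystander, to be left alone: amber spice jar, 56 mm wide, 95 mm high; origin at its underside.
- cleaver: Bystander, to be left alone: cleaver lying flat, 300 mm long, 22 mm high, its origin between blade and handle; origin at its underside.

How it is judged:
On the way, in this order (a step that is already met when the one before it is completed fails the run):
1. the platter lies flush on the scale, the pins through its holes (horizontal distance between platter_mid and seat below 0.006 m and z of platter_mid in the frame of seat below 0.007 m and angle between the y axis of platter_mid and the y axis of seat, either way round below 0.06 rad and angle between platter_mid's own z axis and vertical below 0.04 rad), for 0.2 s.
2. the tub stands on the middle of the seated platter (all of step 1 and horizontal distance between tub_in and platter_mid below 0.03 m and z of tub_in in the frame of platter_mid below 0.014 m and angle between tub_in's own z axis and vertical below 0.06 rad), for 0.2 s.
3. the basket is tipped with its spout over the tub and no piece is left in it (angle between basket_mid's own z axis and vertical above 0.5 rad and horizontal distance between basket_spout and tub_in below 0.11 m and horizontal distance between tub_in and platter_mid below 0.03 m and z of tub_in in the frame of platter_mid below 0.014 m and angle between tub_in's own z axis and vertical below 0.06 rad and distance between each of bone_a, bone_b, bone_c, bone_d, bone_e and basket_mid above 0.108 m), for 0.1 s.
4. the green key is pressed while every piece is in the tub (value of joint print_key above 0.004 m and x of bone_a in the frame of tub_in between -0.055 and 0.055 m and y of bone_a in the frame of tub_in between -0.078 and 0.078 m and z of bone_a in the frame of tub_in between 0 and 0.055 m and x of bone_b in the frame of tub_in between -0.055 and 0.055 m and y of bone_b in the frame of tub_in between -0.078 and 0.078 m and z of bone_b in the frame of tub_in between 0 and 0.055 m and x of bone_c in the frame of tub_in between -0.055 and 0.055 m and y of bone_c in the frame of tub_in between -0.078 and 0.078 m and z of bone_c in the frame of tub_in between 0 and 0.055 m and x of bone_d in the frame of tub_in between -0.055 and 0.055 m and y of bone_d in the frame of tub_in between -0.078 and 0.078 m and z of bone_d in the frame of tub_in between 0 and 0.055 m and x of bone_e in the frame of tub_in between -0.055 and 0.055 m and y of bone_e in the frame of tub_in between -0.078 and 0.078 m and z of bone_e in the frame of tub_in between 0 and 0.055 m and x of bone_f in the frame of tub_in between -0.055 and 0.055 m and y of bone_f in the frame of tub_in between -0.078 and 0.078 m and z of bone_f in the frame of tub_in between 0 and 0.055 m and x of bone_g in the frame of tub_in between -0.055 and 0.055 m and y of bone_g in the frame of tub_in between -0.078 and 0.078 m and z of bone_g in the frame of tub_in between 0 and 0.055 m), for 0.05 s.
At the end, for the whole second after the job is handed in: Platter flush on the scale's supports over both pins (centre within 6 mm, under 3 mm high), tub standing on it within 30 mm of its middle, every present bone piece inside the tub, the basket standing upright on the floor of the drip pan, everything at rest (all of step 2 and horizontal distance between basket_mid and pan_in below 0.06 m and z of basket_mid in the frame of pan_in below 0.036 m and angle between basket_mid's own z axis and vertical below 0.08 rad and x of bone_a in the frame of tub_in between -0.055 and 0.055 m and y of bone_a in the frame of tub_in between -0.078 and 0.078 m and z of bone_a in the frame of tub_in between 0 and 0.055 m and x of bone_b in the frame of tub_in between -0.055 and 0.055 m and y of bone_b in the frame of tub_in between -0.078 and 0.078 m and z of bone_b in the frame of tub_in between 0 and 0.055 m and x of bone_c in the frame of tub_in between -0.055 and 0.055 m and y of bone_c in the frame of tub_in between -0.078 and 0.078 m and z of bone_c in the frame of tub_in between 0 and 0.055 m and x of bone_d in the frame of tub_in between -0.055 and 0.055 m and y of bone_d in the frame of tub_in between -0.078 and 0.078 m and z of bone_d in the frame of tub_in between 0 and 0.055 m and x of bone_e in the frame of tub_in between -0.055 and 0.055 m and y of bone_e in the frame of tub_in between -0.078 and 0.078 m and z of bone_e in the frame of tub_in between 0 and 0.055 m and x of bone_f in the frame of tub_in between -0.055 and 0.055 m and y of bone_f in the frame of tub_in between -0.078 and 0.078 m and z of bone_f in the frame of tub_in between 0 and 0.055 m and x of bone_g in the frame of tub_in between -0.055 and 0.055 m and y of bone_g in the frame of tub_in between -0.078 and 0.078 m and z of bone_g in the frame of tub_in between 0 and 0.055 m and linear speed of each of bone_a, bone_b, bone_c, bone_d, bone_e, bone_f, bone_g below 0.03 m/s); the robot touches nothing.
It fails at once if a bystander (twine, jar, cleaver) is pushed more than 3 cm (distance of any of twine, spice_jar, cleaver from where it was at the start of the episode above 0.03 m).
Of bone_a, bone_b, bone_c, bone_d, bone_e only 3 to 5 are there at a start; the rules pass over those that are not, and their reading is None.
Of bone_f, bone_g only 1 to 2 are there at a start; the rules pass over those that are not, and their reading is None.
At some moment in a run one of bone_f, bone_g may be knocked a few centimetres aside while the robot is not near it.
It also fails if it takes over 208 s, if anything falls off the work surface, if the arm or the gripper's body presses on something with over 40 N, if the wrist force passes 120 N, or if a joint passes its speed limit or range.

## Working session

There is one attempt and no reset: what is moved stays moved. The work goes in short steps, Python scripts to look and compute and a tool call to move; the robot and the scene stay as the last step left them, time stands still between calls to the robot, and variables do not carry over. Pictures are saved under pics/ and viewed, at most 14 in all, crops included, and the job is handed in when it is done.

Besides the shell and the picture viewer there is one more tool, called after "Emit:" as a command line: name --argument value ..., lists and objects as JSON in quotes. move_arm: Moves the arm, as the interface text tells. Its arguments: {"type":"object","properties":{"travel":{"type":"array"},"angular":{"type":"array"},"claw":{"type":"array"}},"required":["travel","angular","claw"]}

```bash
mkdir -p pics
cat > h.py <<'E'
import numpy as np, cv2, pickle
from scipy.spatial.transform import Rotation as R
from plant import robot
def cap(name, fn=None):
    s=robot.get_state(); c=robot.capture(name)
    if name=="wrist":
        T=np.eye(4);T[:3,:3]=R.from_rotvec(s["tcp_rot"]).as_matrix();T[:3,3]=s["eef_pos"]
        c["cam2w"]=T@np.array(c["hand_eye"])
    else: c["cam2w"]=np.linalg.inv(np.array(c["view"]))
    if fn: cv2.imwrite("pics/"+fn+".png",c["img"]); pickle.dump(c,open("pics/"+fn+".pkl","wb"))
    return c
def load(fn): return pickle.load(open("pics/"+fn+".pkl","rb"))
def K(c):
    f=200/np.tan(np.radians(c["vertical_fov"])/2)
    return np.array([[f,0,c["cx"]],[0,f,c["cy"]],[0,0,1.]])
def cloud(c):
    """world xyz per pixel (400x640x3), nan without reading"""
    u,v=np.meshgrid(np.arange(640.),np.arange(400.))
    p=cv2.undistortPoints(np.stack([u,v],-1).reshape(-1,1,2),K(c),np.array(c["dist"])).reshape(400,640,2)
    z=np.where(c["z_map"]>0,c["z_map"],np.nan)
    P=np.stack([p[...,0]*z,-p[...,1]*z,-z],-1)
    return P@c["cam2w"][:3,:3].T+c["cam2w"][:3,3]
def ray(c,u,v,h):
    """pixel to world point at height h"""
    p=cv2.undistortPoints(np.array([[[u,v]]],float),K(c),np.array(c["dist"])).ravel()
    d=c["cam2w"][:3,:3]@np.array([p[0],-p[1],-1]);o=c["cam2w"][:3,3]
    return o+d*(h-o[2])/d[2]
def proj(c,P):
    q=(np.linalg.inv(c["cam2w"])@np.append(P,1))[:3]
    return cv2.projectPoints(np.array([[q[0],-q[1],-q[2]]]),np.zeros(3),np.zeros(3),K(c),np.array(c["dist"]))[0].ravel()
def tomove(target):
    """world displacement to tool axes, mm"""
    s=robot.get_state();r=R.from_rotvec(s["tcp_rot"])
    return 1000*r.inv().apply(np.array(target)-s["eef_pos"])
E
python3 - <<'E'
from h import *
s=robot.get_state();print(s);print(R.from_rotvec(s["tcp_rot"]).as_matrix().round(3), robot.tip_extent)
for n in("top","scene"):
    c=cap(n,n+"0");print(n,c["vertical_fov"],c["dist"],c["cam2w"].round(3))
E
```

```text
{'time_s': 0.0, 'qpos': array([-1.18797976e+00,  4.23865744e-01,  1.63068159e+00, -1.18376143e-05,
        1.08859259e+00, -1.90238396e-02]), 'qd': array([ 0.00025497,  0.00050586, -0.00170593, -0.0015114 , -0.00078904,
        0.00018153]), 'joint_efforts': array([-3.18892780e-04, -5.44608843e+01, -2.73673904e+01,  6.44085975e-02,
        2.27271288e-02, -1.47124433e-04]), 'eef_pos': array([ 0.24424999, -0.57470821,  0.22988944]), 'tcp_rot': array([-3.07690330e+00, -6.26676253e-01,  4.55630775e-04]), 'force': array([ 0.04300539, -0.05897113, -0.25079728]), 'torque': array([-0.01144503,  0.04311253,  0.03374624]), 'gripper_force': 0.0, 'gripper_width': 0.0880994027547903}
[[ 0.92   0.391 -0.001]
 [ 0.391 -0.92   0.001]
 [ 0.    -0.002 -1.   ]] 0.008
top 54.33510477769841 [0.00742087 0.         0.         0.         0.        ] [[-0.024  0.983 -0.184  0.343]
 [-0.999 -0.028 -0.017 -0.019]
 [-0.021  0.184  0.983  1.107]
 [ 0.     0.     0.     1.   ]]
scene 53.34243094592078 [-0.03152196  0.          0.          0.          0.        ] [[-0.398 -0.684  0.611  1.129]
 [ 0.917 -0.307  0.254  0.224]
 [ 0.014  0.662  0.749  0.825]
 [ 0.     0.     0.     1.   ]]
```

View pics/top0.png

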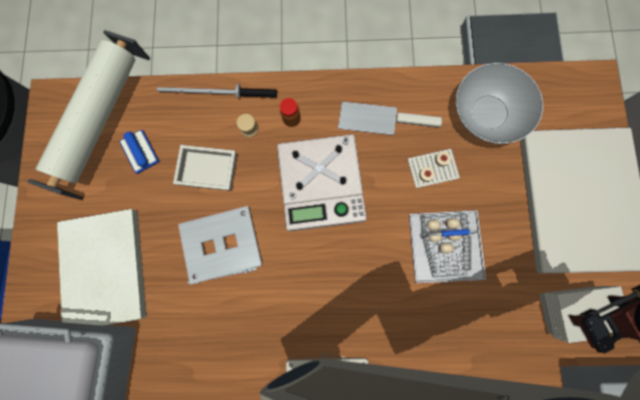

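View pics/scene0.png

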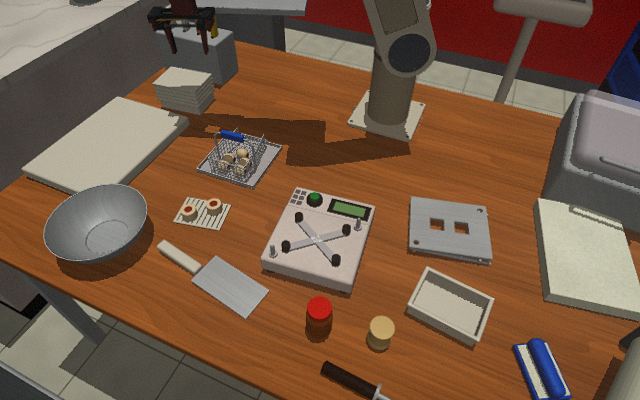

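The top view shows the scale (pins near (345,141) and (293,195)), the platter at (220,245), and the tub at (205,168). The basket grip is at (455,233) with its spout toward the robot, and the rounds are at (443,158) and (428,173). The scene view agrees, with two rounds and several bones in the basket.

Run:
```python
from h import *
c=load("top0");P=cloud(c)
print("counter z",np.nanmedian(P[300:330,200:260,2]), "x,y of pins/holes via ray:")
for n,u,v,h in[("pinA",345,140,.094),("pinB",292.5,195,.094),("holeR",242,213,.028),("holeL",195,276,.028),("key",341,209,.074),("f",443,158,.031),("g",428,173,.031)]:
    print(n,ray(c,u,v,h).round(4),P[int(v),int(u)].round(4))
def rect(u0,u1,v0,v1,z0,z1,nm):
    Q=P[v0:v1,u0:u1].reshape(-1,3);m=(Q[:,2]>z0)&(Q[:,2]<z1);Q=Q[m]
    r=cv2.minAreaRect((Q[:,:2]*1000).astype(np.float32));print(nm,len(Q),np.round(r[0],1),np.round(r[1],1),round(r[2],1),"zmed",np.median(Q[:,2]).round(4))
rect(170,270,200,290,.018,.04,"platter")
rect(165,245,140,195,.03,.055,"tub")
rect(270,372,130,235,.045,.068,"scale")
rect(405,490,205,290,.005,.022,"pan")
b=c["img"].astype(int);
hsv=cv2.cvtColor(c["img"],cv2.COLOR_BGR2HSV)
m=np.zeros((400,640),bool);m[220:245,430:480]=True
m&=(hsv[...,0]>100)&(hsv[...,0]<130)&(hsv[...,1]>120)
Q=P[m];print("grip",len(Q),np.nanmedian(Q,0).round(4),np.nanmin(Q,0).round(3),np.nanmax(Q,0).round(3))
v,u=np.nonzero(m);x,y=[ray(c,a,bb,.121)[:2] for a,bb in [(u.mean(),v.mean())]][0];print("grip ray",x,y)
pts=np.array([ray(c,a,bb,.121)[:2] for a,bb in zip(u,v)]);print(cv2.minAreaRect((pts*1000).astype(np.float32)))
img=c["img"][125:295,165:495];cv2.imwrite("pics/top0c.png",cv2.resize(img,(792,408),interpolation=cv2.INTER_CUBIC))
```

```text
counter z -0.0003124923200297225 x,y of pins/holes via ray:
pinA [ 0.6853 -0.0674  0.094 ] [ 0.6901 -0.0681  0.0798]
pinB [0.5374 0.0769 0.094 ] [0.5393 0.0792 0.0843]
holeR [0.5027 0.2256 0.028 ] [0.5058 0.2304 0.0069]
holeL [0.3326 0.352  0.028 ] [0.3325 0.3546 0.0203]
key [ 0.4993 -0.0509  0.074 ] [ 0.4998 -0.051   0.0709]
f [ 0.6443 -0.3465  0.031 ] [ 0.6445 -0.3468  0.0301]
g [ 0.6018 -0.301   0.031 ] [ 0.6022 -0.3014  0.0292]
platter 4185 [416.  288.7] [181.7 204.9] 12.8 zmed 0.0274
tub 697 [637.4 333.2] [163.6 115.8] 82.2 zmed 0.0403
scale 6554 [583.9   1.3] [247.6 220.2] 5.8 zmed 0.0567
pan 1803 [ 402.2 -349.2] [237.6 222. ] 88.7 zmed 0.008
grip 133 [ 0.4254 -0.3339  0.1246] [ 0.419 -0.365  0.118] [ 0.433 -0.3    0.129]
grip ray 0.42554278553007324 -0.33445601078074505
((425.7771911621094, -333.50091552734375), (12.773897171020508, 65.5294418334961), 1.9021883010864258)
```

View pics/top0c.png

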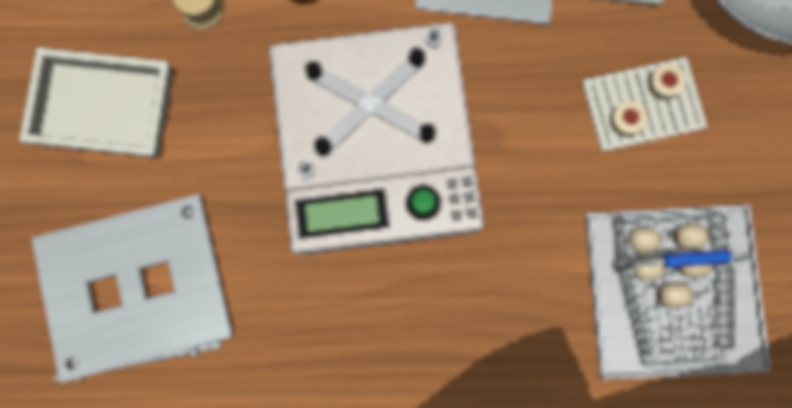

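Five bones in the basket, at crop pixels (645,238), (692,235), (650,268), (695,268) and (676,294), and two rounds on the drainer. Next I move over the scale for a close measurement.

Emit:
move_arm --travel '[[39,-28,-11],[39,-28,-11],[39,-28,-11],[39,-28,-11],[39,-28,-11],[39,-28,-11],[39,-28,-11],[39,-28,-11],[39,-28,-11],[39,-28,-11]]' --angular '[[0,0,0],[0,0,0],[0,0,0],[0,0,0],[0,0,0],[0,0,0],[0,0,0],[0,0,0],[0,0,0],[0,0,0]]' --claw '[1,1,1,1,1,1,1,1,1,1]'

```text
time_s: 1.1
eef_pos: [0.4944, -0.163, 0.341]
tcp_rot: [-3.078, -0.627, 0.0]
force: [0.4, -1.0, 0.4]
gripper_width: 0.088
gripper_force: 0.0
```

Emit:
move_arm --travel '[[39,-28,-11],[39,-28,-11],[39,-28,-11],[39,-28,-11],[0,0,0],[0,0,0],[0,0,0]]' --angular '[[0,0,0],[0,0,0],[0,0,0],[0,0,0],[0,0,8.5],[0,0,8.5],[0,0,0]]' --claw '[1,1,1,1,1,1,1]'

```text
time_s: 1.8
eef_pos: [0.5936, -0.0003, 0.3841]
tcp_rot: [-3.137, -0.165, 0.002]
force: [-0.5, 0.5, -0.3]
gripper_width: 0.0877
gripper_force: 0.0
```

Run:
```python
from h import *
c=cap("wrist","w1");s=robot.get_state();print(s["time_s"],s["eef_pos"],R.from_rotvec(s["tcp_rot"]).as_matrix().round(3));print(c["cam2w"].round(3),c["vertical_fov"],np.array(c["hand_eye"]).round(3))
for P in[(.615,.005,.079),(.415,.289,.028)]:print(proj(c,P))
```

```text
1.85 [ 0.59344029 -0.00069421  0.38421361] [[ 0.994  0.108 -0.001]
 [ 0.108 -0.994  0.   ]
 [-0.001 -0.    -1.   ]]
[[ 0.104  0.951  0.291  0.674]
 [-0.995  0.1    0.03   0.007]
 [-0.001 -0.292  0.956  0.539]
 [ 0.     0.     0.     1.   ]] 70.43281753827597 [[-0.     0.957  0.291  0.081]
 [ 1.     0.     0.     0.001]
 [ 0.     0.291 -0.957 -0.155]
 [ 0.     0.     0.     1.   ]]
[315.95615789 155.1197364 ]
[163.61273674 238.11783172]
```

View pics/w1.png

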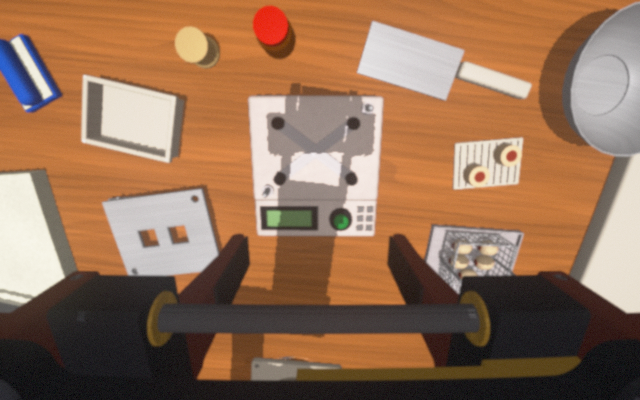

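The wrist view shows the scale with pins at (370,107) and (266,188). The supports are at (278,123), (353,123), (279,178) and (351,178), the platter holes at (195,199) and (134,271), and the key at (341,218).

Run:
```python
from h import *
c=load("w1");P=cloud(c);g=cv2.cvtColor(c["img"],cv2.COLOR_BGR2GRAY)
S=[]
for u,v in[(278,123),(353,123),(279,178),(351,178)]:
    w=g[v-9:v+10,u-9:u+10]<45;y,x=np.nonzero(w);S.append(ray(c,u-9+x.mean(),v-9+y.mean(),.079)[:2]);print(S[-1].round(4),w.sum())
S=np.array(S);print("supports mean",S.mean(0).round(4),"edges yaw",[np.degrees(np.arctan2(*(a[::-1]))).round(2) for a in(S[0]-S[2],S[1]-S[3],S[0]-S[1],S[2]-S[3])])
# pins: highest depth points
for u,v in[(370,107),(266,188)]:
    Q=P[v-14:v+15,u-14:u+15].reshape(-1,3);Q=Q[Q[:,2]>.072];print("pin",len(Q),Q.mean(0).round(4),Q.max(0).round(4))
def rect(u0,u1,v0,v1,z0,z1,nm):
    Q=P[v0:v1,u0:u1].reshape(-1,3);m=(Q[:,2]>z0)&(Q[:,2]<z1);Q=Q[m]
    r=cv2.minAreaRect((Q[:,:2]*1000).astype(np.float32));print(nm,len(Q),np.round(r[0],1),np.round(r[1],1),round(r[2],1),"zmed",np.median(Q[:,2]).round(4))
rect(240,390,90,198,.048,.068,"scale house")
rect(95,225,180,290,.018,.04,"platter")
rect(75,190,70,165,.032,.055,"tub")
for u,v in[(195,199),(134,271)]:
    w=g[v-8:v+9,u-8:u+9].astype(int);y,x=np.nonzero(w<w.min()+40);print("hole",ray(c,u-8+x.mean(),v-8+y.mean(),.026).round(4),len(x))
print("key",ray(c,341,218,.074).round(4),P[218,341].round(4))
o=cv2.resize(c["img"][90:200,240:390],(600,440),interpolation=cv2.INTER_CUBIC);o2=cv2.resize(c["img"][180:290,90:230],(560,440),interpolation=cv2.INTER_CUBIC)
cv2.imwrite("pics/w1c.png",cv2.resize(np.hstack([o,o2]),(798,303)))
```

```text
[nan nan] 0
[nan nan] 0
[nan nan] 0
[nan nan] 0
supports mean [nan nan] edges yaw [np.float64(nan), np.float64(nan), np.float64(nan), np.float64(nan)]
pin 52 [ 0.691  -0.0633  0.0875] [ 0.6998 -0.0509  0.0956]
pin 122 [0.5596 0.0711 0.0833] [0.5784 0.0866 0.0959]
scale house 12505 [622.8   6.9] [169.  220.7] 6.1 zmed 0.0592
platter 7251 [420.3 290.6] [173.1 201.8] 13.0 zmed 0.0293
tub 2064 [638.6 333.9] [162.4 116.7] 81.7 zmed 0.0425
hole [0.5052 0.2237 0.026 ] 31
hole [0.315  0.3607 0.026 ] 61
key [ 0.5104 -0.0496  0.074 ] [ 0.511  -0.0494  0.0757]<stdin>:5: RuntimeWarning: Mean of empty slice.
  ret = ret.dtype.type(ret / rcount)
```

View pics/w1c.png

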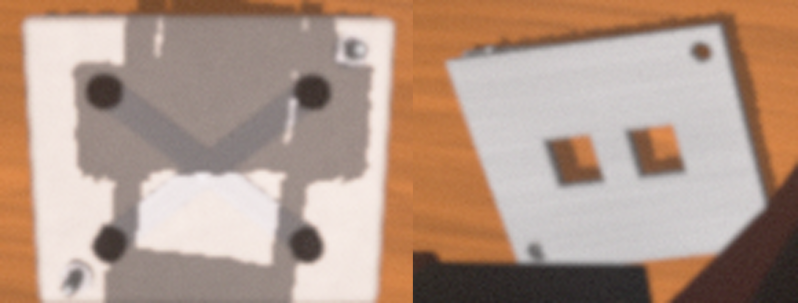

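The crop shows pin tops near w1 pixels (368.6,107.1) and (267,189), and clear platter holes. I'll take one closer look at the scale for precision.

Emit:
move_arm --travel '[[13,-1,45],[13,-1,45],[13,-1,44],[0,0,0],[0,0,0]]' --angular '[[0,0,0],[0,0,0],[0,0,0],[0,0,0],[0,0,0]]' --claw '[1,1,1,1,1]'

```text
time_s: 2.35
eef_pos: [0.6317, 0.0058, 0.2506]
tcp_rot: [-3.137, -0.168, 0.003]
force: [-0.1, -0.4, 0.5]
gripper_width: 0.0878
gripper_force: 0.0
```

Run:
```python
from h import *
c=cap("wrist","w2");P=cloud(c)
for x,y in((68,-83),(-68,83)):
    a=np.radians(6.2);p=np.array([.6213+(x*np.cos(a)-y*np.sin(a))/1e3,.0067+(x*np.sin(a)+y*np.cos(a))/1e3,.094]);print(proj(c,p),p)
print(proj(c,(.6213,.0067,.079)))
Q=P.reshape(-1,3);m=(Q[:,2]>.088)&(Q[:,2]<.1);print(m.sum())
n,l,st,ce=cv2.connectedComponentsWithStats(m.reshape(400,640).astype(np.uint8))
for i in range(1,n):
    if st[i,4]>8: print(ce[i].round(1),st[i],np.nanmean(P[l==i],0).round(4),ray(c,*ce[i],.094).round(4))
u,v=340,100
print(P[60:64,300].round(3))
cv2.imwrite("pics/w2c.png",cv2.resize(c["img"][20:280,170:500],(793,600),interpolation=cv2.INTER_CUBIC)[:, :])
```

```text
[392.61715946 139.39256145] [ 0.69786621 -0.06847057  0.094     ]
[248.178509   253.49116033] [0.54473379 0.08187057 0.094     ]
[316.0731185  196.38848359]
2322
[252.2  26.2] [ 227    0   51   55 2230] [0.7905 0.0869 0.0957] [0.791  0.0873 0.094 ]
[391.2 140.4] [387 136   9  10  68] [ 0.6966 -0.0675  0.0925] [ 0.6967 -0.0671  0.094 ]
[250.4 252. ] [249 249   4   8  24] [0.5458 0.0797 0.0917] [0.547  0.0792 0.094 ]
[[  nan   nan   nan]
 [0.78  0.045 0.002]
 [0.779 0.045 0.001]
 [0.777 0.045 0.002]]
```

View pics/w2c.png

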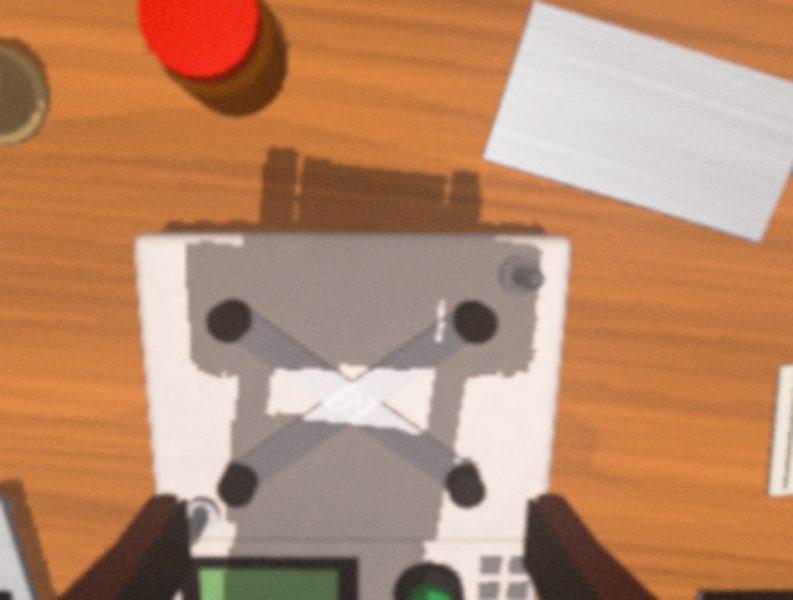

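Pin A's tip is at w2 pixel (391,140.5). Pin B, near (251,250), is partly hidden by the finger. Supports are at (265.7,158.7), (367.7,159.5), (268.6,229.7) and (363.5,230.1).

Run:
```python
from h import *
c=load("w2");P=cloud(c)
S=np.array([ray(c,u,v,.078)[:2] for u,v in[(265.7,158.7),(367.7,159.5),(268.6,229.7),(363.5,230.1)]])
print(S.round(4),S.mean(0).round(4))
for d in(S[0]-S[1],S[2]-S[3],S[0]-S[2],S[1]-S[3]):print(np.degrees(np.arctan2(d[1],d[0])).round(2),np.linalg.norm(d).round(4))
# support tops by depth
m=((P[...,2]>.074)&(P[...,2]<.084)).astype(np.uint8);n,l,st,ce=cv2.connectedComponentsWithStats(m)
for i in range(1,n):
    if st[i,4]>40:print(ce[i].round(1),st[i,4],P[l==i].mean(0).round(4))
# housing left/back/right edges
Q=P[100:270,200:450].reshape(-1,3);Q=Q[(Q[:,2]>.05)&(Q[:,2]<.066)]
r=cv2.minAreaRect((Q[:,:2]*1000).astype(np.float32));print(np.round(r[0],1),np.round(r[1],1),r[2])
B=cv2.boxPoints(r);print(B.round(1))
s=robot.get_state();M=R.from_rotvec(s["tcp_rot"]).as_matrix();print(s["eef_pos"].round(4),M.round(4),s["time_s"])
print("to platter",tomove((.419+.03,.290+.005,.22)))
```

```text
[[ 0.6598  0.0693]
 [ 0.6714 -0.048 ]
 [ 0.5719  0.061 ]
 [ 0.584  -0.0566]] [0.6218 0.0064]
95.67 0.1179
95.87 0.1183
5.38 0.0883
5.61 0.0879
[264.4 159.2] 258 [0.6593 0.0704 0.0799]
[367.9 159.8] 238 [ 0.6713 -0.048   0.0798]
[268.  231.4] 222 [0.5703 0.0614 0.0797]
[364.1 231.8] 222 [ 0.5824 -0.0574  0.0796]
[349.  284.1] 213 [ 0.5036 -0.05    0.0753]
[608.2   5.9] [200.9 220.4] 5.761667728424072
[[ 497.2  105.5]
 [ 519.3 -113.8]
 [ 719.2  -93.7]
 [ 697.1  125.6]]
[0.6326 0.0058 0.2523] [[ 9.943e-01  1.062e-01  1.500e-03]
 [ 1.062e-01 -9.943e-01 -0.000e+00]
 [ 1.500e-03  2.000e-04 -1.000e+00]] 2.4
to platter [-151.9220359  -307.04767289   32.05590424]
```

Seat at (0.6208, 0.0067), yaw 5.75° (supports, housing and pin A agree within 2 mm). Now to the platter.

Emit:
move_arm --travel '[[-27,-37.5,0],[-27,-37.5,0],[-27,-37.5,0],[-27,-37.5,0],[-27,-37.5,0],[-27,-37.5,0],[-27,-37.5,0],[-27,-37.5,0],[0,0,0],[0,0,0]]' --angular '[[0,0,0],[0,0,0],[0,0,0],[0,0,0],[0,0,0],[0,0,0],[0,0,0],[0,0,0],[0,0,-7],[0,0,0]]' --claw '[1,1,1,1,1,1,1,1,1,1]'

```text
time_s: 3.4
eef_pos: [0.386, 0.2834, 0.2537]
tcp_rot: [-3.118, -0.364, -0.008]
force: [2.1, -0.5, 0.6]
gripper_width: 0.0877
gripper_force: 0.0
```

```bash
cat > plat.py <<'E'
from h import *
import sys
fn=sys.argv[1];zt=float(sys.argv[2]) # z of platter top
c=cap("wrist",fn);P=cloud(c)
m=(np.abs(P[...,2]-zt)<.006).astype(np.uint8);n,l,st,ce=cv2.connectedComponentsWithStats(m)
i=1+st[1:,4].argmax();b=(l==i).astype(np.uint8);print("area",st[i],"z",np.median(P[l==i][:,2]).round(4))
cs,h=cv2.findContours(b,cv2.RETR_CCOMP,cv2.CHAIN_APPROX_NONE)
for k,q in enumerate(cs):
    if h[0][k][3]<0:
        if cv2.contourArea(q)>2000:
            X=np.array([ray(c,*p[0],zt)[:2] for p in q])*1000;r=cv2.minAreaRect(X.astype(np.float32));print("outer",np.round(r[0],1),np.round(r[1],1),round(r[2],2))
    elif len(q)>6:
        X=np.array([ray(c,*p[0],zt)[:2] for p in q])*1000;r=cv2.minAreaRect(X.astype(np.float32));print("hole",np.round(r[0],1),np.round(r[1],1),round(r[2],2),q.mean((0,1)).round(1))
s=robot.get_state();print(s["time_s"],s["eef_pos"].round(4),"yaw",np.degrees(np.arctan2(*R.from_rotvec(s["tcp_rot"]).as_matrix()[[1,0],0])).round(2))
E
python3 plat.py w3 .028
```

```text
area [  240    88   159   130 17561] z 0.029
outer [417.4 289.5] [172.2 200.9] 13.29
hole [335.  353.7] [13.9 12.6] 55.62 [260.9 203.3]
hole [426.6 259.3] [38.6 36.6] 13.39 [342.3 153.9]
hole [411.9 319.2] [40.  36.4] 12.84 [296.8 154.4]
hole [503.9 225.2] [13.6 13.8] 58.82 [383.6 101.8]
3.45 [0.3866 0.2827 0.2533] yaw 13.02
```

View pics/w3.png

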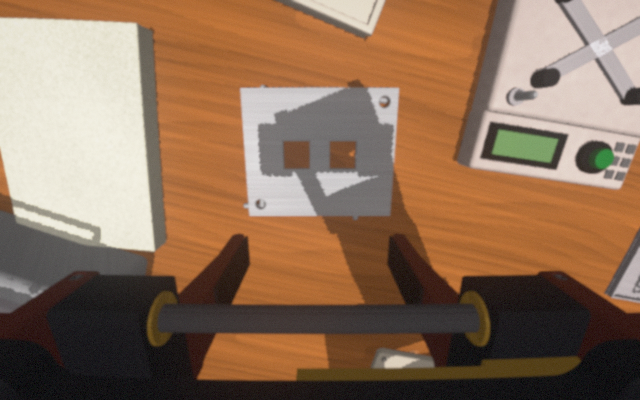

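Platter centre (0.4193, 0.2894), yaw 13.35°; hole spacing and sizes check out. I lower half-open fingers into the openings.

Emit:
move_arm --travel '[[33,1,0],[0,0,48],[0,0,48],[0,0,48],[0,0,48],[0,0,0],[0,0,15],[0,0,15],[0,0,15],[0,0,0]]' --angular '[[0,0,-0.3],[0,0,0],[0,0,0],[0,0,0],[0,0,0],[0,0,0],[0,0,0],[0,0,0],[0,0,0],[0,0,0]]' --claw '[0.545,0.545,0.545,0.545,0.545,0.545,0.545,0.545,0.545,0.545]'

```text
time_s: 4.45
eef_pos: [0.419, 0.2882, 0.0144]
tcp_rot: [-3.12, -0.362, -0.001]
force: [-0.0, -0.6, 0.7]
gripper_width: 0.0482
gripper_force: 0.0
```

Run:
```python
from h import *
c=cap("wrist","w4");s=robot.get_state();print(s["eef_pos"],s["gripper_width"],s["force"])
```

```text
[0.41908745 0.28839704 0.01480219] 0.04774928845815186 [ 0.08128292  1.44904631 -0.14795949]
```

View pics/w4.png

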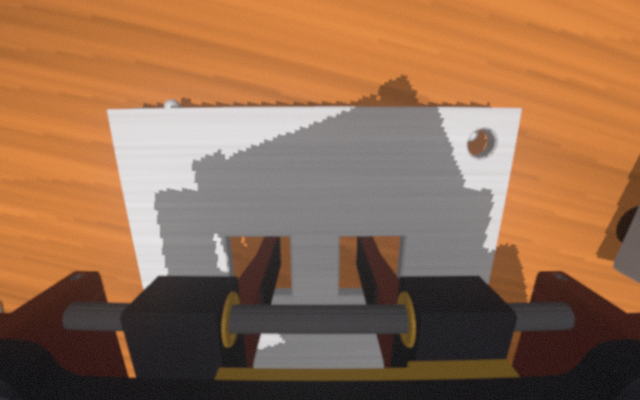

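The fingers sit in both openings with the bridge between them. Close and lift.

Emit:
move_arm --travel '[[0,0,0],[0,0,0],[0,0,0],[0,0,0],[0,0,-10],[0,0,-20],[0,0,-40],[0,0,-40],[0,0,-40],[0,0,-30]]' --angular '[[0,0,0],[0,0,0],[0,0,0],[0,0,0],[0,0,0],[0,0,0],[0,0,0],[0,0,0],[0,0,0],[0,0,0]]' --claw '[0.2,0.2,0.2,0.2,0.2,0.2,0.2,0.2,0.2,0.2]'

```text
time_s: 5.5
eef_pos: [0.4179, 0.2881, 0.1961]
tcp_rot: [-3.12, -0.364, -0.001]
force: [0.3, 0.3, -5.2]
gripper_width: 0.0269
gripper_force: 30.0
```

```bash
cat > inhand.py <<'E'
from h import *
import sys
# platter in hand: hole A and outer outline in tool coordinates
c=cap("wrist",sys.argv[1]);H=np.array(c["hand_eye"]);c["cam2w"]=H
P=cloud(c) # tool frame now
z=np.nanmedian(P[110:150,300:340,2]);print("platter top z in tool",z)
m=(np.abs(P[...,2]-z)<.008).astype(np.uint8);n,l,st,ce=cv2.connectedComponentsWithStats(m);i=1+st[1:,4].argmax();b=(l==i).astype(np.uint8)
cs,h=cv2.findContours(b,cv2.RETR_CCOMP,cv2.CHAIN_APPROX_NONE)
for k,q in enumerate(cs):
    if h[0][k][3]>=0 and len(q)>8:
        X=np.array([ray(c,*p[0],z) for p in q]);e=cv2.minAreaRect((X[:,:2]*1000).astype(np.float32));print("hole tool xy",np.round(e[0],1),np.round(e[1],1),q.mean((0,1)).round(1))
# front edge: topmost mask pixel per column
us=np.arange(180,460,10);X=[]
for u in us:
    v=np.nonzero(b[:,u])[0]
    if len(v): X.append(ray(c,u,v.min(),z))
X=np.array(X);f=np.polyfit(X[:,1],X[:,0],1);print("front edge x at y=0: %.4f, tilt deg %.2f"%(f[1],np.degrees(np.arctan(f[0]))))
Q=P[b>0];A=np.c_[Q[:,:2],np.ones(len(Q))];k=np.linalg.lstsq(A,Q[:,2],rcond=None)[0];print("plane slope deg",np.degrees(k[:2]).round(2))
for s_ in (-1,1):
    X=[]
    for v in range(130,240,10):
        w=np.nonzero(b[v])[0]
        if len(w): X.append(ray(c,w.min() if s_<0 else w.max(),v,z))
    X=np.array(X);f=np.polyfit(X[:,0],X[:,1],1);print("side y at x=.05: %.4f slope %.2f"%(np.polyval(f,.05),np.degrees(np.arctan(f[0]))))
s=robot.get_state();print(s["time_s"],s["eef_pos"].round(4),s["gripper_width"],s["gripper_force"],"yaw",np.degrees(np.arctan2(*R.from_rotvec(s["tcp_rot"]).as_matrix()[[1,0],0])).round(2))
E
python3 inhand.py w5
```

```text
platter top z in tool -0.014362133421832499
hole tool xy [69.3 81.3] [12.3 11. ] [481.2 142.4]
front edge x at y=0: 0.0857, tilt deg -0.04
plane slope deg [ 0.14 -0.03]
side y at x=.05: -0.0990 slope -0.09
side y at x=.05: 0.1004 slope -0.36
5.55 [0.42   0.2895 0.2002] 0.026801051822129374 29.999400079250336 yaw 13.33
```

The grip is firm and the platter is level, centred in the hand with +0.7 mm in tool x. I carry it to a point over the scale.

Emit:
move_arm --travel '[[0,0,0],[19,33.5,0],[19,33.5,0],[19,33.5,0],[19,33.5,0],[19,33.5,0],[19,33.5,0],[19,33.5,0],[19,33.5,0],[19,33.5,0]]' --angular '[[0,0,7.6],[0,0,0],[0,0,0],[0,0,0],[0,0,0],[0,0,0],[0,0,0],[0,0,0],[0,0,0],[0,0,0]]' --claw '[0.2,0.2,0.2,0.2,0.2,0.2,0.2,0.2,0.2,0.2]'

```text
time_s: 6.55
eef_pos: [0.618, 0.0039, 0.1923]
tcp_rot: [-3.138, -0.157, 0.004]
force: [-0.1, -0.1, -4.2]
gripper_width: 0.0265
gripper_force: 30.0
```

Emit:
move_arm --travel '[[0,0,40],[0,0,40],[0,0,10],[0,0,0],[0,0,0]]' --angular '[[0,0,0],[0,0,0],[0,0,0],[0,0,0],[0,0,0]]' --claw '[0.2,0.2,0.2,0.2,0.2]'

```text
time_s: 7.05
eef_pos: [0.619, 0.0056, 0.1046]
tcp_rot: [3.138, 0.158, 0.002]
force: [0.1, 0.7, -4.6]
gripper_width: 0.0267
gripper_force: 30.0
```

```bash
python3 inhand.py w6
python3 - <<'E'
from h import *
print("to seat mm (tool)",tomove((.6201,.0066,.0726)).round(1))
E
```

```text
platter top z in tool -0.014301853275360737
hole tool xy [69.4 81. ] [12.  10.6] [481.  142.3]
front edge x at y=0: 0.0858, tilt deg -0.03
plane slope deg [ 0.14 -0.03]
side y at x=.05: -0.0991 slope -0.08
side y at x=.05: 0.1004 slope 0.11
7.1 [0.6196 0.0057 0.1054] 0.026784126554012227 29.999092519283295 yaw 5.75
to seat mm (tool) [ 0.5 -0.9 32.8]
```

Run:
```python
from h import *
c=load("w6");print(proj(c,(.6968,-.0685,.094)));a=cv2.resize(c["img"][120:165,455:510],(660,540),interpolation=cv2.INTER_CUBIC);cv2.imwrite("pics/w6c.png",a)
```

```text
[458.29798605 137.66441566]
```

View pics/w6c.png

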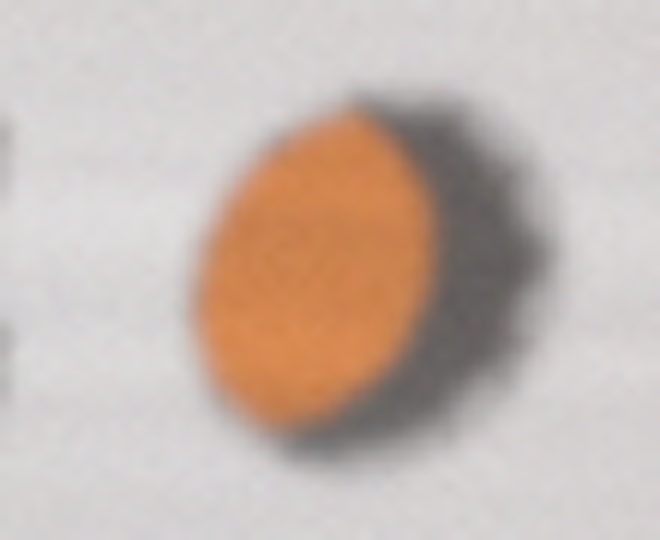

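Through the hole only counter shows, because the view is oblique and the pin is hidden. I descend in stages and watch the force.

Emit:
move_arm --travel '[[0.5,-0.7,8],[0,0,5],[0,0,5],[0,0,4],[0,0,0],[0,0,0]]' --angular '[[0,0,0],[0,0,0],[0,0,0],[0,0,0],[0,0,0],[0,0,0]]' --claw '[0.2,0.2,0.2,0.2,0.2,0.2]'

```text
time_s: 7.7
eef_pos: [0.6188, 0.0061, 0.0815]
tcp_rot: [-3.138, -0.157, 0.001]
force: [0.2, -0.5, -4.3]
gripper_width: 0.027
gripper_force: 30.0
```

Emit:
move_arm --travel '[[0,0,3],[0,0,3],[0,0,2],[0,0,0],[0,0,0]]' --angular '[[0,0,0],[0,0,0],[0,0,0],[0,0,0],[0,0,0]]' --claw '[0.2,0.2,0.2,0.2,0.2]'

```text
time_s: 8.2
eef_pos: [0.6189, 0.0061, 0.0736]
tcp_rot: [-3.138, -0.157, -0.0]
force: [-0.9, -0.8, -4.4]
gripper_width: 0.0266
gripper_force: 30.0
```

Emit:
move_arm --travel '[[0,0,1.5],[0,0,0],[0,0,0],[0,0,0],[0,0,0]]' --angular '[[0,0,0],[0,0,0],[0,0,0],[0,0,0],[0,0,0]]' --claw '[0.2,0.2,0.545,0.545,0.545]'

```text
time_s: 8.7
eef_pos: [0.6192, 0.0061, 0.0724]
tcp_rot: [3.138, 0.157, 0.001]
force: [0.1, -0.5, 0.6]
gripper_width: 0.0458
gripper_force: 0.0
```

Emit:
move_arm --travel '[[0,0,-10],[0,0,-30],[-10,0,-45],[-10,0,-45],[-10,0,-45],[-10,0,-45],[0,0,0],[0,0,0]]' --angular '[[0,0,0],[0,0,0],[0,0,0],[0,0,0],[0,0,0],[0,0,0],[0,0,0],[0,0,0]]' --claw '[0.545,0.545,0.545,0.545,0.545,0.545,0.545,0.545]'

```text
time_s: 9.5
eef_pos: [0.5795, 0.0021, 0.2939]
tcp_rot: [3.137, 0.157, 0.005]
force: [-0.4, -0.6, -0.7]
gripper_width: 0.0481
gripper_force: 0.0
```

```bash
python3 plat.py w7 .087
python3 - <<'E'
from h import *
c=load("w7");P=cloud(c);Q=P[60:190,60:580].reshape(-1,3)
m=(P[...,2]>.031)&(P[...,2]<.055)&(P[...,1]>.23)&(P[...,0]>.54);Q=P[m];r=cv2.minAreaRect((Q[:,:2]*1000).astype(np.float32));print("tub",len(Q),np.round(r[0],1),np.round(r[1],1),r[2])
m=(np.abs(P[...,2]-.088)<.008)&(abs(P[...,0]-.62)<.07)&(abs(P[...,1])<.08);Q=P[m];k=np.linalg.lstsq(np.c_[Q[:,:2],np.ones(len(Q))],Q[:,2],rcond=None)[0];print("slope deg",np.degrees(k[:2]).round(2),len(Q))
E
```

```text
area [  234    80   169   136 19751] z 0.088
outer [619.1   5.9] [170.  201.3] 5.71
hole [541.6  83.2] [8.4 9.6] 5.7 [254.6 203.5]
hole [543.2  76. ] [ 5.4 11.6] 74.81 [259.7 203.2]
hole [622.7 -25.3] [37.7 36.8] 5.77 [342.7 150.7]
hole [616.6  36.2] [37.7 36.3] 5.61 [294.  150.6]
hole [694.1 -70.3] [11.3 13. ] 54.02 [387.1  96. ]
hole [701.6 -68.1] [2.3 4.8] 6.12 [386.  89.]
9.55 [0.5788 0.0021 0.2922] yaw 5.72
tub 3234 [638.7 334. ] [162.1 115.7] 81.98517608642578
slope deg [-0.05  0.02] 12603
```

View pics/w7.png

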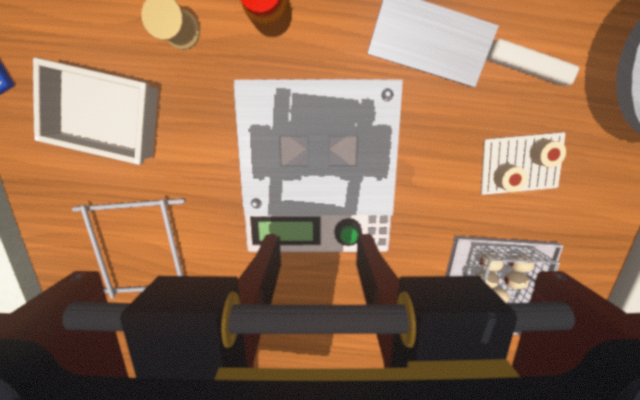

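The platter is flush (z 0.088, level) with both pins showing in their holes at (387,95) and (256,203). The tub is at (0.6387, 0.334), yaw −8°. Next I pick it up by its near rim.

Emit:
move_arm --travel '[[6,-48,0],[6,-48,0],[6,-48,0],[6,-48,0],[6,-48,0],[6,-48,0],[5,-49,0],[0,0,0],[0,0,0],[0,0,0]]' --angular '[[0,0,0],[0,0,0],[0,0,0],[0,0,0],[0,0,0],[0,0,0],[0,0,0],[0,0,-8.5],[0,0,-8.5],[0,0,-8.5]]' --claw '[0.45,0.45,0.45,0.45,0.45,0.45,0.45,0.45,0.45,0.45]'

```text
time_s: 10.55
eef_pos: [0.5853, 0.3419, 0.289]
tcp_rot: [3.021, 0.856, -0.007]
force: [-0.0, 0.5, 0.8]
gripper_width: 0.0396
gripper_force: 0.0
```

Emit:
move_arm --travel '[[0,0,0],[0,0,0],[0,0,0],[0,0,0],[0,0,0],[0,0,0],[0,0,48],[0,0,48],[0,0,48],[0,0,48]]' --angular '[[0,0,-8.5],[0,0,-8.5],[0,0,-8.5],[0,0,-8.5],[0,0,-8.5],[0,0,-8.5],[0,0,0],[0,0,0],[0,0,0],[0,0,0]]' --claw '[0.45,0.45,0.45,0.45,0.45,0.45,0.45,0.45,0.45,0.45]'

```text
time_s: 11.55
eef_pos: [0.5848, 0.3408, 0.096]
tcp_rot: [-2.366, -2.065, 0.005]
force: [0.1, 0.1, 0.2]
gripper_width: 0.0396
gripper_force: 0.0
```

```bash
cat > st.py <<'E'
from h import *
import sys
s=robot.get_state();M=R.from_rotvec(s["tcp_rot"]).as_matrix()
print(round(s["time_s"],2),s["eef_pos"].round(4),"yaw",np.degrees(np.arctan2(M[1,0],M[0,0])).round(2),"z",M[:,2].round(3),"q",s["qpos"].round(2),"F",s["force"].round(1),"w",round(s["gripper_width"],4),round(s["gripper_force"],1))
if len(sys.argv)>1: print("move",tomove([float(a) for a in sys.argv[1:4]]).round(1))
E
python3 st.py .5862 .3414 .025
```

```text
11.55 [0.5848 0.3408 0.096 ] yaw 82.22 z [-0.003 -0.002 -1.   ] q [0.51 0.66 1.58 0.   0.91 0.65] F [0.1 0.1 0.2] w 0.0396 0.0
move [ 0.9  1.5 71. ]
```

Emit:
move_arm --travel '[[1,1,30],[0,0,20],[0,0,20],[0,0,0],[0,0,0],[0,0,0],[0,0,0],[0,0,0],[0,0,-10],[0,0,-20]]' --angular '[[0,0,0],[0,0,0],[0,0,0],[0,0,0],[0,0,0],[0,0,0],[0,0,0],[0,0,0],[0,0,0],[0,0,0]]' --claw '[0.45,0.45,0.45,0.45,0.03,0.03,0.03,0.03,0.03,0.03]'

```text
time_s: 12.55
eef_pos: [0.5863, 0.3418, 0.0598]
tcp_rot: [-2.367, -2.065, 0.004]
force: [1.2, 0.1, -1.3]
gripper_width: 0.0085
gripper_force: 30.0
```

Emit:
move_arm --travel '[[0,0,-30],[0,0,-40],[0,0,-40],[0,0,0],[0,0,0]]' --angular '[[0,0,0],[0,0,0],[0,0,0],[0,0,0],[0,0,0]]' --claw '[0.03,0.03,0.03,0.03,0.03]'

```text
time_s: 13.05
eef_pos: [0.5878, 0.3426, 0.172]
tcp_rot: [2.367, 2.065, 0.004]
force: [-0.1, 0.7, -1.3]
gripper_width: 0.0089
gripper_force: 30.0
```

```bash
python3 - <<'E'
from h import *
c=cap("top","t2");P=cloud(c)
hsv=cv2.cvtColor(c["img"],cv2.COLOR_BGR2HSV)
m=(P[...,2]>.13)&(P[...,2]<.21)&(P[...,1]>.2)&(P[...,1]<.46)&(P[...,0]>.56)&(P[...,0]<.75)&(hsv[...,1]<60)&(hsv[...,2]>150)
v,u=np.nonzero(m);print(len(u),u.min(),u.max(),v.min(),v.max());Q=P[m];r=cv2.minAreaRect((Q[:,:2]*1000).astype(np.float32));print(r,np.percentile(Q[:,2],[5,50,95]))
c=cap("wrist","w8");c["cam2w"]=np.array(c["hand_eye"]);T=cloud(c)
print("tool z at grid",[(v,[round(float(T[v,u,2]),3) for u in range(340,621,40)]) for v in range(60,240,40)])
E
python3 st.py
```

```text
520 167 221 130 176
((639.29541015625, 330.0628662109375), (153.92742919921875, 113.89191436767578), 81.53683471679688) [0.14094536 0.17655767 0.18299636]
tool z at grid [(60, [0.169, 0.169, 0.169, 0.17, 0.17, 0.169, 0.169, 0.17]), (100, [0.169, 0.169, 0.17, 0.17, 0.169, 0.171, 0.169, 0.17]), (140, [0.028, 0.027, 0.028, 0.028, 0.003, 0.169, 0.151, 0.171]), (180, [0.027, 0.026, 0.028, 0.028, -0.002, 0.169, 0.151, 0.919]), (220, [0.027, 0.027, 0.027, 0.029, -0.009, 0.169, 0.169, 0.92])]
13.15 [0.5864 0.3418 0.1692] yaw 82.22 z [-0.002 -0.001 -1.   ] q [0.51 0.57 1.54 0.   1.03 0.65] F [-1.  -0.3 -1.6] w 0.0085 30.0
```

View pics/w8.png

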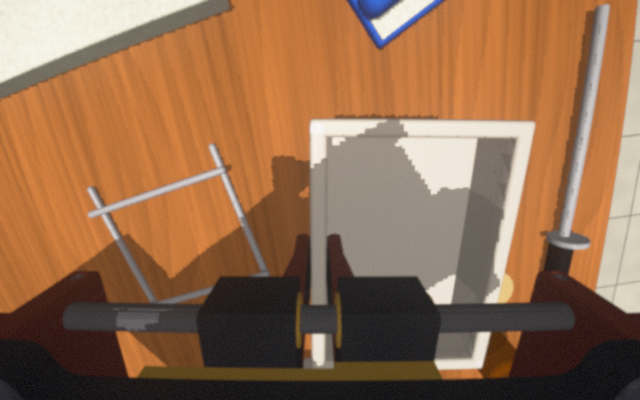

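The tub hangs level from its near rim, with its floor 27 mm below the TCP. I turn it and carry it to the platter.

Emit:
move_arm --travel '[[0,0,0],[0,0,0],[-48.2,-7.6,0],[-48.2,-7.6,0],[-48.2,-7.6,0],[-48.2,-7.6,0],[-48.2,-7.6,0],[-48.2,-7.6,0],[-48.2,-7.6,0],[0,0,0]]' --angular '[[0,0,-6.75],[0,0,-6.75],[0,0,0],[0,0,0],[0,0,0],[0,0,0],[0,0,0],[0,0,0],[0,0,0],[0,0,0]]' --claw '[0.03,0.03,0.03,0.03,0.03,0.03,0.03,0.03,0.03,0.03]'

```text
time_s: 14.15
eef_pos: [0.5663, -0.0036, 0.1684]
tcp_rot: [-2.113, -2.322, 0.005]
force: [-0.0, 0.6, -1.8]
gripper_width: 0.0088
gripper_force: 30.0
```

Emit:
move_arm --travel '[[0,0,20],[0,0,20],[0,0,5],[0,0,0],[0,0,0]]' --angular '[[0,0,0],[0,0,0],[0,0,0],[0,0,0],[0,0,0]]' --claw '[0.03,0.03,0.03,0.03,0.03]'

```text
time_s: 14.65
eef_pos: [0.5682, 0.0019, 0.1252]
tcp_rot: [-2.107, -2.33, 0.0]
force: [0.1, 0.3, -1.1]
gripper_width: 0.0086
gripper_force: 30.0
```

```bash
python3 st.py .5673 .0007 .117
```

```text
14.65 [0.5682 0.0019 0.1252] yaw 95.75 z [-0.  0. -1.] q [-0.02  0.48  1.83  0.    0.83 -0.12] F [ 0.1  0.3 -1.1] w 0.0086 30.0
move [-1.1 -1.   8.2]
```

Emit:
move_arm --travel '[[-1,-1,4],[0,0,2],[0,0,2],[0,0,0],[0,0,0]]' --angular '[[0,0,0],[0,0,0],[0,0,0],[0,0,0],[0,0,0]]' --claw '[0.03,0.03,0.03,0.03,0.03]'

```text
time_s: 15.15
eef_pos: [0.5674, 0.0003, 0.119]
tcp_rot: [2.107, 2.329, 0.001]
force: [-5.9, 0.3, 14.4]
gripper_width: 0.0082
gripper_force: 30.0
```

Seated, with 14 N of contact force. I ease up, release, rise and check.

Emit:
move_arm --travel '[[0,0,-1.5],[0,0,0],[0,0,0],[0,0,0],[0,0,-15],[0,0,-40],[0,0,-45],[0,0,-45],[0,0,0],[0,0,0]]' --angular '[[0,0,0],[0,0,0],[0,0,0],[0,0,0],[0,0,0],[0,0,0],[0,0,0],[0,0,0],[0,0,0],[0,0,0]]' --claw '[0.03,0.4,0.4,0.4,0.4,0.4,0.4,0.4,0.4,0.4]'

```text
time_s: 16.15
eef_pos: [0.5677, 0.0003, 0.2655]
tcp_rot: [2.106, 2.328, 0.003]
force: [-1.1, 0.4, -0.4]
gripper_width: 0.0353
gripper_force: 0.0
```

```bash
cat > tub.py <<'E'
from h import *
import sys
c=cap(sys.argv[1],sys.argv[2]);P=cloud(c)
m=(P[...,2]>.119)&(P[...,2]<.14)&(abs(P[...,0]-.62)<.1)&(abs(P[...,1])<.12);Q=P[m];r=cv2.minAreaRect((Q[:,:2]*1000).astype(np.float32));print("tub rim",len(Q),np.round(r[0],1),np.round(r[1],1),round(r[2],2),"z",np.median(Q[:,2]).round(4))
k=np.linalg.lstsq(np.c_[Q[:,:2],np.ones(len(Q))],Q[:,2],rcond=None)[0];print("slope deg",np.degrees(k[:2]).round(2))
m=(abs(P[...,2]-.088)<.004)&(abs(P[...,0]-.62)<.1)&(abs(P[...,1])<.12);Q=P[m];r=cv2.minAreaRect((Q[:,:2]*1000).astype(np.float32));print("platter",len(Q),np.round(r[0],1),np.round(r[1],1),round(r[2],2),"z",np.median(Q[:,2]).round(4))
E
python3 tub.py wrist w9; python3 tub.py top t3
python3 - <<'E'
from h import *
# basket from the top camera
c=load("t3");P=cloud(c);hsv=cv2.cvtColor(c["img"],cv2.COLOR_BGR2HSV)
m=np.zeros((400,640),bool);m[210:255,420:490]=True
m&=(hsv[...,0]>100)&(hsv[...,0]<130)&(hsv[...,1]>120);v,u=np.nonzero(m)
pts=np.array([ray(c,a,b,.121)[:2] for a,b in zip(u,v)]);print("grip",len(u),cv2.minAreaRect((pts*1000).astype(np.float32)),np.nanmedian(P[m],0).round(4))
m=(P[...,0]>.56)&(P[...,0]<.7)&(P[...,1]<-.22)&(P[...,1]>-.42)&(P[...,2]>.018)&(P[...,2]<.045)
n,l,st,ce=cv2.connectedComponentsWithStats(m.astype(np.uint8))
for i in range(1,n):
    if st[i,4]>20:print("round",P[l==i].mean(0).round(4),ray(c,*ce[i],.031).round(4),st[i,4])
E
python3 st.py
```

```text
tub rim 4364 [621.2   5.3] [114.5 159.4] 5.43 z 0.1295
slope deg [-0.65  0.37]
platter 12515 [619.9   5.8] [170.5 200.3] 5.64 z 0.0887
tub rim 73 [645.3  76. ] [18.2 45.3] 87.11 z 0.1282
slope deg [-1.08  4.65]
platter 155 [654.3  15.3] [152.7  48.1] 88.15 z 0.0898
grip 135 ((425.8078308105469, -334.42340087890625), (12.773897171020508, 67.37541198730469), 1.9021883010864258) [ 0.4253 -0.3342  0.1246]
round [ 0.6443 -0.347   0.03  ] [ 0.644  -0.3467  0.031 ] 166
round [ 0.6004 -0.2984  0.0305] [ 0.6003 -0.2983  0.031 ] 165
16.25 [5.663e-01 3.000e-04 2.628e-01] yaw 95.72 z [-0.002  0.    -1.   ] q [-0.02  0.3   1.73  0.    1.11 -0.12] F [ 0.4  0.4 -0.6] w 0.0353 0.0
```

The tub is placed within 2 mm of the platter's middle. Now to the basket.

Emit:
move_arm --travel '[[-40,-22,0],[-40,-22,0],[-40,-22,0],[-40,-22,0],[-40,-22,0],[-40,-22,0],[-40,-22,0],[-38,-20,0],[0,0,0],[0,0,0]]' --angular '[[0,0,0],[0,0,0],[0,0,0],[0,0,0],[0,0,0],[0,0,0],[0,0,0],[0,0,0],[0,0,3.5],[0,0,0]]' --claw '[0.6,0.6,0.6,0.6,0.6,0.6,0.6,0.6,0.6,0.6]'

```text
time_s: 17.25
eef_pos: [0.4243, -0.3339, 0.2618]
tcp_rot: [-2.179, -2.258, 0.0]
force: [-0.1, 0.6, -0.1]
gripper_width: 0.0523
gripper_force: 0.0
```

```bash
python3 - <<'E'
from h import *
c=cap("wrist","w10");P=cloud(c);hsv=cv2.cvtColor(c["img"],cv2.COLOR_BGR2HSV)
m=(hsv[...,0]>100)&(hsv[...,0]<130)&(hsv[...,1]>120)&(abs(P[...,2]-.123)<.012)
v,u=np.nonzero(m);Q=P[m];r=cv2.minAreaRect((Q[:,:2]*1000).astype(np.float32));print("grip",len(u),np.round(r[0],1),np.round(r[1],1),r[2],np.median(Q[:,2]).round(4),u.min(),u.max(),v.min(),v.max())
m2=(P[...,2]>.007)&(P[...,2]<.02)&(abs(P[...,0]-.42)<.13)&(abs(P[...,1]+.334)<.13);Q=P[m2];r=cv2.minAreaRect((Q[:,:2]*1000).astype(np.float32));print("pan",len(Q),np.round(r[0],1),np.round(r[1],1),r[2])
E
python3 st.py
```

```text
grip 612 [ 426.5 -332.2] [10.6 65.8] 2.4137120246887207 0.1258 315 325 163 223
pan 3052 [ 399.4 -341. ] [190.7 190.5] 1.690587043762207
17.3 [ 0.4248 -0.3332  0.262 ] yaw 92.22 z [-0.002  0.002 -1.   ] q [-0.69  0.26  1.79  0.    1.09 -0.73] F [-0.5  0.1 -0.1] w 0.0524 0.0
```

View pics/w10.png

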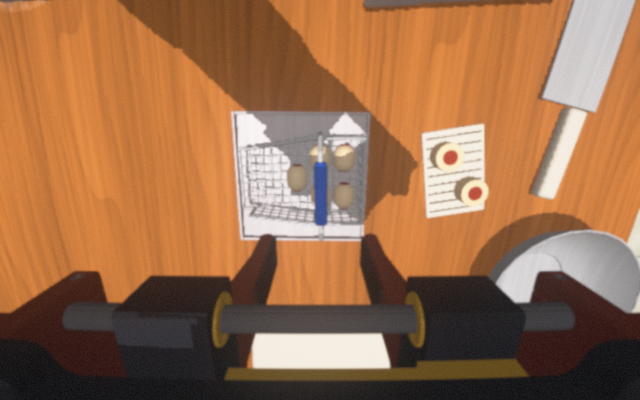

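The wrist view shows the basket's grip at (320,193), pointing straight along the tool's x, with the pan around it. Pan centre (0.3994, −0.341). I descend and grasp the grip.

Emit:
move_arm --travel '[[0,2,45],[0,0,45],[0,0,40],[0,0,27],[0,0,2],[0,0,0],[0,0,0],[0,0,0],[0,0,0],[0,0,0]]' --angular '[[0,0,0],[0,0,0],[0,0,0],[0,0,0],[0,0,0],[0,0,0],[0,0,0],[0,0,0],[0,0,0],[0,0,0]]' --claw '[0.6,0.6,0.6,0.6,0.6,0.6,0.05,0.05,0.05,0.05]'

```text
time_s: 18.3
eef_pos: [0.4281, -0.3337, 0.1056]
tcp_rot: [2.177, 2.263, 0.0]
force: [-0.0, -0.5, 0.7]
gripper_width: 0.0245
gripper_force: 0.0
```

```bash
python3 st.py
python3 - <<'E'
from h import *
from scipy.optimize import least_squares
D=np.array([(.4239,1.6307,.6245,.2299),(.66,1.58,.6769,.096),(.57,1.54,.6787,.1692),(.48,1.83,.568,.1252),(.30,1.73,.566,.2628),(.26,1.79,.5399,.262)])
f=lambda p:np.r_[p[0]+p[1]*np.sin(D[:,0])+p[2]*np.sin(D[:,0]+D[:,1]+p[4])-D[:,2],p[3]+p[1]*np.cos(D[:,0])+p[2]*np.cos(D[:,0]+D[:,1]+p[4])-D[:,3]]
s=least_squares(f,[0,.4,.4,0,0]);p=s.x;print(p.round(3),abs(s.fun).max())
for d in(.2,.3,.4):
  for th in(35,50,60):
    t=np.radians(th);lip=np.array([.6212+.025,.091+.05]);T=lip+[110e-3*np.cos(t)-75e-3*np.sin(t),110e-3*np.sin(t)+75e-3*np.cos(t)]
    w=T+d*np.array([-np.sin(t),np.cos(t)])  # wrist
    g=lambda q:[p[0]+p[1]*np.sin(q[0])+p[2]*np.sin(q[0]+q[1]+p[4])-w[0],p[3]+d*-1+d+p[1]*np.cos(q[0])+p[2]*np.cos(q[0]+q[1]+p[4])-(w[1]-d)]
    r=least_squares(g,[.3,1.7]);q=r.x;print(d,th,T.round(3),q.round(2),"q5",(np.pi-t-q.sum()).round(2),r.cost)
E
```

```text
18.3 [ 0.4281 -0.3337  0.1056] yaw 92.22 z [ 0.001 -0.001 -1.   ] q [-0.68  0.48  1.89  0.    0.76 -0.72] F [-0.  -0.5  0.7] w 0.0245 0.0
[0.004 0.552 0.482 0.006 0.137] 0.0011396427955256694
0.2 35 [0.693 0.266] [0.36 1.74] q5 0.44 6.327058664143913e-23
0.2 50 [0.659 0.273] [0.28 1.92] q5 0.07 4.461448579499838e-17
0.2 60 [0.636 0.274] [0.26 2.03] q5 -0.2 1.5457883512201277e-27
0.3 35 [0.693 0.266] [0.29 1.88] q5 0.36 3.175680950581173e-18
0.3 50 [0.659 0.273] [0.23 2.1 ] q5 -0.07 9.051534240140125e-26
0.3 60 [0.636 0.274] [0.24 2.24] q5 -0.39 2.528276459768897e-20
0.4 35 [0.693 0.266] [0.23 2.01] q5 0.28 1.3835880720477902e-30
0.4 50 [0.659 0.273] [0.2  2.29] q5 -0.21 2.4480098220652885e-20
0.4 60 [0.636 0.274] [0.28 2.45] q5 -0.63 9.494657440274189e-27
```

```bash
cat > ik.py <<'E'
from h import *
from scipy.optimize import least_squares
p=[.004,.552,.482,.006,.137]
lo=np.array([-3,-.9,.09,-1.31,.11,-2.54]);hi=np.array([3,2.11,2.58,4.45,2.69,2.54])
def fk(q,d):
    e=R.from_euler
    Rm=e("z",q[0])*e("y",q[1]+q[2])*e("z",q[3])*e("y",q[4])*e("z",q[5]+np.pi/2)
    r=p[0]+p[1]*np.sin(q[1])+p[2]*np.sin(q[1]+q[2]+p[4]);z=p[3]+d+p[1]*np.cos(q[1])+p[2]*np.cos(q[1]+q[2]+p[4])
    w=np.array([r*np.cos(q[0]),r*np.sin(q[0]),z]);return w+d*Rm.apply([0,0,1]),Rm
def ik(T,Rm,q0,d):
    f=lambda q:np.r_[(fk(q,d)[0]-T)*5,(fk(q,d)[1].inv()*Rm).as_rotvec()]
    s=least_squares(f,np.clip(q0,lo+1e-6,hi-1e-6),bounds=(lo,hi));return s.x,np.sqrt(2*s.cost)
TUB=np.array([.6212,.0053,.091])
def pour(psi,th,back=.025,h=.05):
    """tool pose with basket yaw psi (deg), tilt th (deg), lip 'back' m behind the tub centre, h above its floor"""
    B=R.from_euler("z",psi,degrees=True)*R.from_euler("y",-th,degrees=True)
    lip=TUB+R.from_euler("z",psi,degrees=True).apply([back,0,h])
    return lip+B.apply([.110,0,.075]),B*R.from_matrix(np.array([[0,1,0],[1,0,0],[0,0,-1.]]))
E
python3 - <<'E'
from ik import *
q=np.array([-.68,.48,1.89,0,.76,-.72]);print(fk(q,.25)[0],fk(q,.25)[1].as_matrix().round(2))
for d in(.2,.3):
  for psi in(6,-30,-45,-60,-90):
    q=np.array([0,.35,1.7,0,1,-np.radians(psi)])
    for th in(0,10,20,30,40,50,60,70):
        T,Rm=pour(psi,th);q,e=ik(T,Rm,q,d)
        if th in(0,30,50,60,70):print(d,psi,th,T.round(3),q.round(2),round(e,3))
E
```

```text
[ 0.4257628  -0.34429793  0.10747701] [[-0.04  1.    0.01]
 [ 1.    0.04 -0.01]
 [-0.01  0.01 -1.  ]]
0.2 6 0 [0.755 0.019 0.216] [ 0.03  0.64  1.3  -0.    1.2  -0.08] 0.0
0.2 6 30 [0.704 0.014 0.261] [ 0.01  0.39  1.67  0.09  0.56 -0.16] 0.0
0.2 6 50 [0.659 0.009 0.273] [-0.01  0.28  1.91  0.89  0.12 -0.96] 0.0
0.2 6 60 [0.636 0.007 0.274] [-0.03  0.26  2.02  2.46  0.22 -2.54] 0.023
0.2 6 70 [0.613 0.004 0.27 ] [-0.09  0.26  2.09  2.45  0.43 -2.54] 0.133
0.2 -30 0 [ 0.738 -0.062  0.216] [-0.08  0.62  1.34  0.    1.19  0.44] 0.0
0.2 -30 30 [ 0.693 -0.036  0.261] [ 0.02  0.39  1.67 -0.43  0.67  0.83] 0.0
0.2 -30 50 [ 0.654 -0.014  0.273] [ 0.12  0.31  1.87 -1.21  0.51  1.62] 0.0
0.2 -30 60 [ 0.634 -0.002  0.274] [ 0.16  0.29  1.91 -1.31  0.57  1.73] 0.136
0.2 -30 70 [0.614 0.009 0.27 ] [ 0.21  0.27  1.93 -1.31  0.66  1.77] 0.307
0.2 -45 0 [ 0.717 -0.09   0.216] [-0.13  0.59  1.39  0.    1.16  0.66] 0.0
0.2 -45 30 [ 0.68  -0.053  0.261] [ 0.03  0.4   1.66 -0.54  0.78  1.14] 0.0
0.2 -45 50 [ 0.648 -0.022  0.273] [ 0.16  0.34  1.83 -1.15  0.75  1.75] 0.0
0.2 -45 60 [ 0.632 -0.005  0.274]
[... 2047 characters left out ...]
0.    1.14  0.89] 0.0
0.3 -60 30 [ 0.663 -0.066  0.261] [ 0.11  0.38  1.71 -0.62  0.91  1.51] 0.0
0.3 -60 50 [ 0.64  -0.028  0.273] [ 0.31  0.4   1.84 -1.07  1.02  2.02] 0.0
0.3 -60 60 [ 0.629 -0.008  0.274] [ 0.41  0.45  1.88 -1.24  1.14  2.23] 0.0
0.3 -60 70 [0.617 0.012 0.27 ] [ 0.49  0.53  1.88 -1.31  1.29  2.37] 0.046
0.3 -90 0 [ 0.621 -0.13   0.216] [-0.21  0.45  1.61  0.    1.07  1.36] 0.0
0.3 -90 30 [ 0.621 -0.077  0.261] [ 0.12  0.44  1.63 -0.56  1.2   1.93] 0.0
0.3 -90 50 [ 0.621 -0.033  0.273] [ 0.31  0.54  1.61 -0.83  1.42  2.2 ] 0.0
0.3 -90 60 [ 0.621 -0.01   0.274] [ 0.38  0.61  1.58 -0.93  1.54  2.29] 0.0
0.3 -90 70 [0.621 0.013 0.27 ] [ 0.44  0.7   1.56 -1.02  1.66  2.37] 0.0
```

Pouring along the tub's long axis (basket yaw about −84°, spout toward +y) keeps every joint in range up to a 70° tilt. Close, lift, and carry.

Emit:
move_arm --travel '[[0,0,0],[0,0,0],[0,0,0],[0,0,-10],[0,0,-25],[0,0,-40],[0,0,-40],[0,0,-30],[0,0,0],[0,0,0]]' --angular '[[0,0,0],[0,0,0],[0,0,0],[0,0,0],[0,0,0],[0,0,0],[0,0,0],[0,0,0],[0,0,0],[0,0,0]]' --claw '[0.05,0.05,0.05,0.05,0.05,0.05,0.05,0.05,0.05,0.05]'

```text
time_s: 19.3
eef_pos: [0.4275, -0.333, 0.2493]
tcp_rot: [2.178, 2.264, 0.0]
force: [0.1, 0.8, -6.3]
gripper_width: 0.0137
gripper_force: 30.0
```

Emit:
move_arm --travel '[[12,13,0],[22,26,0],[25,29,0],[25,29,0],[25,29,0],[25,29,0],[25,29,0],[16,18,0],[11,13,0],[0,0,0]]' --angular '[[0,0,0],[0,0,0],[0,0,0],[0,0,0],[0,0,0],[0,0,0],[0,0,0],[0,0,0],[0,0,0],[0,0,0]]' --claw '[0.05,0.05,0.05,0.05,0.05,0.05,0.05,0.05,0.05,0.05]'

```text
time_s: 20.3
eef_pos: [0.6356, -0.1375, 0.2471]
tcp_rot: [-2.174, -2.264, 0.002]
force: [0.2, -0.3, -5.9]
gripper_width: 0.0138
gripper_force: 30.0
```

```bash
python3 st.py
```

```text
20.3 [ 0.6356 -0.1375  0.2471] yaw 92.33 z [-0.003  0.001 -1.   ] q [-0.23  0.44  1.55  0.    1.15 -0.27] F [ 0.2 -0.3 -5.9] w 0.0138 30.0
```

Emit:
move_arm --travel '[[0,0,0],[0,0,0],[0,0,0],[0,0,0],[0,0,0],[0,0,0],[0,0,0],[0,0,0],[0,0,0],[0,0,0]]' --angular '[[0,0,4],[0,0,7],[0,0,8],[0,0,8],[0,0,8],[0,0,8],[0,0,8],[0,0,8],[0,0,8],[0,0,8]]' --claw '[0.05,0.05,0.05,0.05,0.05,0.05,0.05,0.05,0.05,0.05]'

```text
time_s: 21.3
eef_pos: [0.6338, -0.1402, 0.2482]
tcp_rot: [-3.107, -0.46, 0.004]
force: [0.0, 0.2, -4.9]
gripper_width: 0.0139
gripper_force: 30.0
```

Emit:
move_arm --travel '[[0,0,0],[0,0,0],[0,0,0],[0,0,0]]' --angular '[[0,0,7],[0,0,4.6],[0,0,0],[0,0,0]]' --claw '[0.05,0.05,0.05,0.05]'

```text
time_s: 21.7
eef_pos: [0.6344, -0.1398, 0.2488]
tcp_rot: [-3.137, -0.156, 0.003]
force: [-0.3, -0.5, -5.0]
gripper_width: 0.0137
gripper_force: 30.0
```

```bash
python3 st.py
python3 - <<'E'
from ik import *
for th,h in((0,.081),(15,.06),(30,.052),(50,.052)):
    T,Rm=pour(-84.25,th,.035,h);print(th,T.round(4),"rel now",tomove(T).round(1),np.degrees((R.from_rotvec(robot.get_state()["tcp_rot"]).inv()*Rm).as_rotvec()).round(2))
E
```

```text
21.7 [ 0.6344 -0.1398  0.2488] yaw 5.7 z [-0.002  0.    -1.   ] q [-0.24  0.44  1.56 -0.    1.15  1.24] F [-0.3 -0.5 -5. ] w 0.0137 30.0
0 [ 0.6357 -0.139   0.247 ] rel now [ 1.4 -0.7  1.8] [-0.02  0.1  -0.05]
15 [ 0.6334 -0.1159  0.2519] rel now [  1.4 -23.9  -3.1] [-15.02   0.1   -0.03]
30 [ 0.6305 -0.087   0.263 ] rel now [  1.3 -53.  -14.1] [-3.002e+01  1.100e-01 -2.000e-02]
50 [ 0.626  -0.0427  0.2755] rel now [  1.3 -97.5 -26.6] [-50.02   0.11   0.  ]
```

Emit:
move_arm --travel '[[0.4,-6,0],[0.4,-6,0],[0.3,-6,-1],[0.3,-6,-2],[0,0,0],[0,0,0],[0,0,0]]' --angular '[[-3.75,0,0],[-3.75,0,0],[-3.75,0,0],[-3.75,0,0],[0,0,0],[0,0,0],[0,0,0]]' --claw '[0.05,0.05,0.05,0.05,0.05,0.05,0.05]'

```text
time_s: 22.4
eef_pos: [0.6344, -0.1155, 0.2503]
tcp_rot: [2.878, 0.141, 0.018]
force: [1.5, -0.5, -6.8]
gripper_width: 0.0138
gripper_force: 30.0
```

```bash
cat > pr.py <<'E'
from ik import *
import sys
T,Rm=pour(-84.25,float(sys.argv[1]),.035,float(sys.argv[2]));print("to pour pose",tomove(T).round(1),np.degrees((R.from_rotvec(robot.get_state()["tcp_rot"]).inv()*Rm).as_rotvec()).round(2))
E
python3 st.py; python3 pr.py 15 .055; python3 pr.py 30 .052
```

```text
22.4 [ 0.6344 -0.1155  0.2503] yaw 5.61 z [ 0.025 -0.256 -0.966] q [-0.08  0.42  1.62 -0.29  1.08  1.53] F [ 1.5 -0.5 -6.8] w 0.0138 30.0
to pour pose [-1.  -0.6  3.3] [-0.07  0.05 -0.13]
to pour pose [ -1.1 -24.5 -19.7] [-15.07   0.06  -0.13]
```

Emit:
move_arm --travel '[[-0.1,-2,-2.2],[-0.1,-2,-2.2],[-0.1,-2,-2.2],[-0.1,-2,-2.3],[-0.1,-2,-2.3],[-0.1,-2,-2.4],[-0.1,-2,-2.5],[-0.1,-2,-2.5],[-0.1,-2,-2.5],[-0.1,-2,-2.5]]' --angular '[[-1.5,0,0],[-1.5,0,0],[-1.5,0,0],[-1.5,0,0],[-1.5,0,0],[-1.5,0,0],[-1.5,0,0],[-1.5,0,0],[-1.5,0,0],[-1.5,0,0]]' --claw '[0.05,0.05,0.05,0.05,0.05,0.05,0.05,0.05,0.05,0.05]'

```text
time_s: 23.4
eef_pos: [0.6308, -0.0873, 0.2648]
tcp_rot: [2.613, 0.129, 0.035]
force: [0.1, 1.1, -4.2]
gripper_width: 0.0138
gripper_force: 30.0
```

```bash
python3 st.py; python3 pr.py 30 .052;python3 pr.py 40 .052
python3 - <<'E'
from h import *
cap("scene","s2");cap("top","t4")
E
```

```text
23.4 [ 0.6308 -0.0873  0.2648] yaw 5.64 z [ 0.049 -0.499 -0.865] q [ 0.08  0.42  1.65 -0.59  1.14  1.83] F [ 0.1  1.1 -4.2] w 0.0138 30.0
to pour pose [-0.2 -1.3  1.4] [ 0.11  0.05 -0.11]
to pour pose [ -0.3 -15.9 -16.5] [-9.89  0.06 -0.1 ]
```

View pics/s2.png

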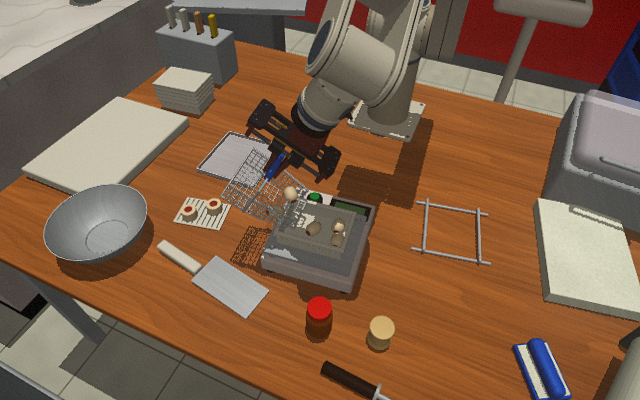

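Pouring works: bones at (313,229), (338,238) and (339,227) are in the tub, and one is at the lip at (290,193). I tilt further.

Emit:
move_arm --travel '[[0,-2.7,-3.6],[0,-2.7,-3.7],[0,-2.7,-3.8],[0,-2.7,-3.8],[0,-2.7,-3.8],[0,-2.7,-3.8],[0,-2.7,-3.8],[0,-2.7,-3.8],[0,-2.7,-3.8],[0,-2.7,-3.8]]' --angular '[[-2,0,0],[-2,0,0],[-2,0,0],[-2,0,0],[-2,0,0],[-2,0,0],[-2,0,0],[-2,0,0],[-2,0,0],[-2,0,0]]' --claw '[0.05,0.05,0.05,0.05,0.05,0.05,0.05,0.05,0.05,0.05]'

```text
time_s: 24.5
eef_pos: [0.6265, -0.0431, 0.2771]
tcp_rot: [2.265, 0.111, 0.052]
force: [-0.2, 0.1, -3.4]
gripper_width: 0.014
gripper_force: 30.0
```

Emit:
move_arm --travel '[[0,0,0],[0,0,0],[0,0,0],[0,0,0]]' --angular '[[0,0,0],[0,0,0],[0,0,0],[0,0,0]]' --claw '[0.05,0.05,0.05,0.05]'

```text
time_s: 24.9
eef_pos: [0.6264, -0.0438, 0.2772]
tcp_rot: [2.267, 0.11, 0.052]
force: [0.1, 0.8, -2.6]
gripper_width: 0.0138
gripper_force: 30.0
```

```bash
python3 st.py; python3 pr.py 50 .052
python3 - <<'E'
from h import *
c=cap("scene","s3");P=cloud(c);hsv=cv2.cvtColor(c["img"],cv2.COLOR_BGR2HSV)
# ivory blobs anywhere: warm colour, mid saturation
for nm in("s2","s3"):
    c=load(nm);P=cloud(c);hsv=cv2.cvtColor(c["img"],cv2.COLOR_BGR2HSV)
    m=(hsv[...,0]>8)&(hsv[...,0]<26)&(hsv[...,1]>45)&(hsv[...,1]<125)&(hsv[...,2]>90)&(P[...,2]>.012)&(P[...,0]>.3)&(P[...,0]<.85)&(abs(P[...,1])<.45)
    n,l,st,ce=cv2.connectedComponentsWithStats(cv2.morphologyEx(m.astype(np.uint8),cv2.MORPH_OPEN,np.ones((2,2))))
    print(nm,[(ce[i].round(0).tolist(),int(st[i,4]),np.nanmedian(P[l==i],0).round(3).tolist()) for i in range(1,n) if st[i,4]>12])
E
```

```text
24.9 [ 0.6264 -0.0438  0.2772] yaw 5.59 z [ 0.075 -0.762 -0.643] q [ 0.28  0.5   1.66 -0.89  1.33  2.14] F [ 0.1  0.8 -2.6] w 0.0138 30.0
to pour pose [-0.3 -2.1  0.3] [-0.01  0.1  -0.12]
s2 [([334.0, 8.0], 14, [0.596, 0.02, 0.589]), ([408.0, 10.0], 23, [0.525, 0.109, 0.577]), ([337.0, 13.0], 21, [0.623, 0.033, 0.595]), ([398.0, 26.0], 31, [0.539, 0.101, 0.555]), ([398.0, 36.0], 33, [0.562, 0.109, 0.551]), ([386.0, 41.0], 15, [0.541, 0.086, 0.531]), ([393.0, 44.0], 42, [0.566, 0.103, 0.541]), ([322.0, 53.0], 16, [0.673, 0.034, 0.562]), ([327.0, 53.0], 23, [0.672, 0.041, 0.563]), ([333.0, 58.0], 13, [0.669, 0.048, 0.556]), ([320.0, 64.0], 50, [0.677, 0.033, 0.548]), ([329.0, 65.0], 17, [0.673, 0.044, 0.548]), ([357.0, 80.0], 306, [0.654, 0.079, 0.525]), ([353.0, 63.0], 20, [0.654, 0.072, 0.547]), ([311.0, 69.0], 36, [0.674, 0.017, 0.532]), ([366.0, 80.0], 17, [0.648, 0.092, 0.523]), ([389.0, 81.0], 21, [0.635, 0.122, 0.521]), ([324.0, 101.0], 999, [0.654, 0.029, 0.473]), ([398.0, 87.0], 13, [0.631, 0.133, 0.512]), ([382.0, 97.0], 16, [0.643, 0.115, 0.499]), ([388.0, 101.0], 22, [0.638
[... 858 characters left out ...]
, 0.225, 0.463]), ([477.0, 110.0], 30, [0.564, 0.25, 0.464]), ([437.0, 112.0], 21, [0.661, 0.197, 0.509]), ([461.0, 112.0], 16, [0.607, 0.228, 0.482]), ([392.0, 137.0], 712, [0.644, 0.135, 0.433]), ([429.0, 120.0], 13, [0.668, 0.19, 0.498]), ([372.0, 125.0], 17, [0.635, 0.106, 0.439]), ([374.0, 137.0], 24, [0.645, 0.114, 0.427]), ([369.0, 138.0], 20, [0.647, 0.106, 0.423]), ([214.0, 207.0], 160, [0.611, -0.289, 0.028]), ([270.0, 201.0], 13, [0.651, -0.088, 0.189]), ([189.0, 213.0], 168, [0.655, -0.339, 0.029]), ([332.0, 232.0], 651, [0.616, 0.044, 0.116]), ([305.0, 234.0], 149, [0.652, -0.006, 0.118]), ([325.0, 283.0], 15, [0.702, 0.065, 0.032]), ([383.0, 328.0], 425, [0.764, 0.217, 0.058])]
```

The wrist force has dropped to about 3 N, which is the empty basket's weight, and about five bones' worth of ivory is in the tub. I raise and level the basket.

Emit:
move_arm --travel '[[0,23,-19],[0,6.5,9.6],[0,6.5,9.6],[0,6.5,9.6],[0,6.5,9.6],[0,6.5,9.6],[0,6.5,9.6],[0,6.5,9.6],[0,6.5,9.6],[0,6.5,9.6]]' --angular '[[0,0,0],[5,0,0],[5,0,0],[5,0,0],[5,0,0],[5,0,0],[5,0,0],[5,0,0],[5,0,0],[5,0,0]]' --claw '[0.05,0.05,0.05,0.05,0.05,0.05,0.05,0.05,0.05,0.05]'

```text
time_s: 25.95
eef_pos: [0.6352, -0.1358, 0.2629]
tcp_rot: [3.053, 0.15, 0.007]
force: [0.6, -0.2, -3.1]
gripper_width: 0.014
gripper_force: 30.0
```

Emit:
move_arm --travel '[[0,6.5,6],[0,0,0],[0,0,0],[0,0,0]]' --angular '[[5,0,0],[0,0,0],[0,0,0],[0,0,0]]' --claw '[0.05,0.05,0.05,0.05]'

```text
time_s: 26.35
eef_pos: [0.6359, -0.1411, 0.2572]
tcp_rot: [3.136, 0.155, -0.0]
force: [0.6, 1.2, -3.6]
gripper_width: 0.0138
gripper_force: 30.0
```

```bash
python3 st.py
python3 - <<'E'
from h import *
c=cap("top","t5");P=cloud(c);hsv=cv2.cvtColor(c["img"],cv2.COLOR_BGR2HSV)
m=(hsv[...,0]>5)&(hsv[...,0]<28)&(hsv[...,1]>30)&(hsv[...,1]<135)&(hsv[...,2]>90)&(P[...,2]>.012)&(P[...,2]<.2)&(P[...,0]>.3)&(P[...,0]<.85)&(abs(P[...,1])<.45)
n,l,st,ce=cv2.connectedComponentsWithStats(m.astype(np.uint8))
print([(ce[i].round(0).tolist(),int(st[i,4]),np.nanmedian(P[l==i],0).round(3).tolist()) for i in range(1,n) if st[i,4]>8])
# tub content: height profile
m=(abs(P[...,0]-.62)<.06)&(abs(P[...,1])<.09);Q=P[m];print("tub px",len(Q),np.percentile(Q[:,2],[5,25,50,75,95]).round(3))
E
```

```text
26.35 [ 0.6359 -0.1411  0.2572] yaw 5.66 z [-0.    -0.002 -1.   ] q [-0.24  0.43  1.55 -0.    1.16  1.24] F [ 0.6  1.2 -3.6] w 0.0138 30.0
[([246.0, 122.0], 258, [0.759, 0.211, 0.057]), ([251.0, 133.0], 11, [0.74, 0.204, 0.014]), ([325.0, 153.0], 138, [0.644, -0.013, 0.116]), ([306.0, 165.0], 552, [0.615, 0.04, 0.116]), ([448.0, 159.0], 44, [0.642, -0.36, 0.031]), ([320.0, 226.0], 14, [0.459, 0.009, 0.026])]
tub px 3688 [0.088 0.093 0.12  0.364 0.634]
```

Tub contents match five bones (one blob of 138 px and a cluster of 552 px). I return the basket to its pan.

Emit:
move_arm --travel '[[0,0,0],[0,0,0],[0,0,0],[0,0,0],[0,0,0],[0,0,0],[0,0,0],[0,0,0],[0,0,0],[0,0,0]]' --angular '[[0,0,-8.5],[0,0,-8.5],[0,0,-8.5],[0,0,-8.5],[0,0,-8.5],[0,0,-8.5],[0,0,-8.5],[0,0,-8.5],[0,0,-8.5],[0,0,-8.5]]' --claw '[0.05,0.05,0.05,0.05,0.05,0.05,0.05,0.05,0.05,0.05]'

```text
time_s: 27.4
eef_pos: [0.6362, -0.1404, 0.2574]
tcp_rot: [2.2, 2.242, -0.001]
force: [-0.5, -0.1, -2.9]
gripper_width: 0.0135
gripper_force: 30.0
```

Emit:
move_arm --travel '[[0,0,0],[-23,-27,0],[-23,-27,0],[-23,-27,0],[-23,-27,0],[-23,-27,0],[-23,-27,0],[-23,-27,0],[-23,-26,0],[0,0,0]]' --angular '[[0,0,-1.5],[0,0,0],[0,0,0],[0,0,0],[0,0,0],[0,0,0],[0,0,0],[0,0,0],[0,0,0],[0,0,0]]' --claw '[0.05,0.05,0.05,0.05,0.05,0.05,0.05,0.05,0.05,0.05]'

```text
time_s: 28.4
eef_pos: [0.4258, -0.3351, 0.2573]
tcp_rot: [2.186, 2.256, -0.003]
force: [-0.6, 0.3, -2.5]
gripper_width: 0.0139
gripper_force: 30.0
```

Emit:
move_arm --travel '[[0,0,40],[0,0,40],[0,0,40],[0,0,15],[0,0,0],[0,0,0]]' --angular '[[0,0,0],[0,0,0],[0,0,0],[0,0,0],[0,0,0],[0,0,0]]' --claw '[0.05,0.05,0.05,0.05,0.05,0.05]'

```text
time_s: 29.0
eef_pos: [0.429, -0.3333, 0.1225]
tcp_rot: [2.18, 2.261, -0.0]
force: [0.5, 0.5, -3.6]
gripper_width: 0.0138
gripper_force: 30.0
```

```bash
python3 st.py .4278 -.3335 .105
```

```text
29.0 [ 0.429  -0.3333  0.1225] yaw 92.11 z [ 0.001 -0.001 -1.   ] q [-0.68  0.46  1.88 -0.    0.8  -0.72] F [ 0.5  0.5 -3.6] w 0.0138 30.0
move [-0.2 -1.2 17.5]
```

Emit:
move_arm --travel '[[0,-1,6],[0,0,6],[0,0,3],[0,0,2],[0,0,0],[0,0,0]]' --angular '[[0,0,0],[0,0,0],[0,0,0],[0,0,0],[0,0,0],[0,0,0]]' --claw '[0.05,0.05,0.05,0.05,0.05,0.05]'

```text
time_s: 29.6
eef_pos: [0.427, -0.3337, 0.105]
tcp_rot: [2.18, 2.262, 0.0]
force: [0.8, -0.8, -3.9]
gripper_width: 0.0137
gripper_force: 30.0
```

Emit:
move_arm --travel '[[0,0,1],[0,0,1],[0,0,0],[0,0,0]]' --angular '[[0,0,0],[0,0,0],[0,0,0],[0,0,0]]' --claw '[0.05,0.05,0.05,0.05]'

```text
time_s: 30.0
eef_pos: [0.427, -0.3337, 0.1047]
tcp_rot: [2.18, 2.262, -0.0]
force: [-5.4, 3.4, 16.5]
gripper_width: 0.0139
gripper_force: 30.0
```

The basket stands on the pan. I release it, rise, and go over the rounds.

Emit:
move_arm --travel '[[0,0,-1],[0,0,0],[0,0,0],[0,0,-15],[0,0,-45],[0,0,-45],[0,0,-45],[0,0,0]]' --angular '[[0,0,0],[0,0,0],[0,0,0],[0,0,0],[0,0,0],[0,0,0],[0,0,0],[0,0,0]]' --claw '[0.05,0.6,0.6,0.6,0.6,0.6,0.6,0.6]'

```text
time_s: 30.8
eef_pos: [0.4299, -0.3359, 0.2601]
tcp_rot: [2.172, 2.254, 0.002]
force: [0.6, -0.6, 0.4]
gripper_width: 0.0526
gripper_force: 0.0
```

Emit:
move_arm --travel '[[1,39,0],[1,39,0],[1,39,0],[1,39,0],[1,39,0],[0,0,0],[0,0,0],[0,0,0],[0,0,0],[0,0,0]]' --angular '[[0,0,0],[0,0,0],[0,0,0],[0,0,0],[0,0,0],[0,0,-8],[0,0,-8],[0,0,-8],[0,0,-8],[0,0,-8]]' --claw '[0.7,0.7,0.7,0.7,0.7,0.7,0.7,0.7,0.7,0.7]'

```text
time_s: 31.8
eef_pos: [0.6214, -0.3211, 0.2523]
tcp_rot: [-1.266, -2.874, -0.0]
force: [-0.8, -1.0, -0.4]
gripper_width: 0.0615
gripper_force: 0.0
```

```bash
cat > rounds.py <<'E'
from h import *
import sys
for cam in("wrist","top"):
    c=cap(cam,sys.argv[1]+cam);P=cloud(c)
    m=(P[...,0]>.5)&(P[...,0]<.78)&(P[...,1]<-.2)&(P[...,1]>-.45)&(P[...,2]>.024)&(P[...,2]<.036)
    n,l,st,ce=cv2.connectedComponentsWithStats(m.astype(np.uint8))
    for i in range(1,n):
        if st[i,4]>60:
            v,u=np.nonzero(l==i);X=np.array([ray(c,a,b,.031)[:2] for a,b in zip(u,v)])*1000;r=cv2.minEnclosingCircle(X.astype(np.float32));print(cam,st[i,4],"circle",np.round(r[0],1),round(r[1],1),"z",P[l==i][:,2].mean().round(4))
E
python3 rounds.py r1; python3 st.py
python3 - <<'E'
from h import *
c=load("r1top");P=cloud(c);hsv=cv2.cvtColor(c["img"],cv2.COLOR_BGR2HSV)
m=np.zeros((400,640),bool);m[205:260,420:490]=True
m&=(hsv[...,0]>100)&(hsv[...,0]<130)&(hsv[...,1]>120);v,u=np.nonzero(m);print("basket grip",len(u),np.nanmedian(P[m],0).round(4))
E
```

```text
wrist 703 circle [ 602.8 -298. ] 19.8 z 0.0319
wrist 630 circle [ 646.3 -346.3] 20.3 z 0.0316
wrist 242 circle [ 764.5 -308. ] 18.4 z 0.0249
wrist 66 circle [ 757.6 -421.7] 24.9 z 0.0281
top 80 circle [ 759.9 -327.7] 24.1 z 0.0257
top 154 circle [ 644.5 -347.2] 20.8 z 0.0306
top 152 circle [ 600.8 -298.8] 20.5 z 0.0307
31.9 [ 0.6214 -0.3211  0.2525] yaw 132.19 z [-0.001  0.001 -1.   ] q [-0.49  0.51  1.43  0.    1.2  -1.23] F [ 0.6  0.1 -0.3] w 0.061 0.0
basket grip 0 [nan nan nan]
  return np.nanmean(a, axis, out=out, keepdims=keepdims)
```

Rounds at (0.602, −0.298) and (0.6454, −0.3468). I pick the nearer one first.

Emit:
move_arm --travel '[[30,1,0],[0,0,46],[0,0,46],[0,0,46],[0,0,46],[0,0,25],[0,0,15],[0,0,8],[0,0,0],[0,0,0]]' --angular '[[0,0,0],[0,0,0],[0,0,0],[0,0,0],[0,0,0],[0,0,0],[0,0,0],[0,0,0],[0,0,0],[0,0,0]]' --claw '[0.7,0.7,0.7,0.7,0.7,0.7,0.7,0.7,0.7,0.7]'

```text
time_s: 32.9
eef_pos: [0.6033, -0.2989, 0.0233]
tcp_rot: [1.275, 2.869, -0.0]
force: [-1.3, -0.6, 0.6]
gripper_width: 0.0614
gripper_force: 0.0
```

```bash
python3 st.py .602 -.2983 .018
python3 - <<'E'
from h import *
# basket seen by top camera now
c=cap("top","t6");P=cloud(c);hsv=cv2.cvtColor(c["img"],cv2.COLOR_BGR2HSV)
m=np.zeros((400,640),bool);m[205:260,420:490]=True
m&=(hsv[...,0]>95)&(hsv[...,0]<135)&(hsv[...,1]>100);v,u=np.nonzero(m);print("basket grip",len(u),np.nanmedian(P[m],0).round(4) if len(u) else "hidden")
c=cap("scene","s4");P=cloud(c);hsv=cv2.cvtColor(c["img"],cv2.COLOR_BGR2HSV)
m=(abs(P[...,0]-.425)<.05)&(abs(P[...,1]+.334)<.07)&(P[...,2]>.09)&(hsv[...,0]>95)&(hsv[...,0]<135)&(hsv[...,1]>100);print("scene grip",m.sum(),P[m].mean(0).round(4),P[m].max(0).round(4))
E
```

```text
32.9 [ 0.6033 -0.2989  0.0233] yaw 132.08 z [ 0.002 -0.001 -1.   ] q [-0.48  0.75  1.6  -0.    0.78 -1.21] F [-1.3 -0.6  0.6] w 0.0614 0.0
move [ 1.3 -0.5  5.3]
basket grip 0 hidden
scene grip 183 [ 0.4314 -0.3316  0.1191] [ 0.437  -0.299   0.1273]
```

The basket grip reads upright in the scene view (top at z 0.127). I grip the round and carry it to the tub.

Emit:
move_arm --travel '[[1,0,4],[0,0,0],[0,0,0],[0,0,0],[0,0,0],[0,0,-20],[0,0,-45],[0,0,-45],[0,0,-45],[0,0,0]]' --angular '[[0,0,0],[0,0,0],[0,0,0],[0,0,0],[0,0,0],[0,0,0],[0,0,0],[0,0,0],[0,0,0],[0,0,0]]' --claw '[0.7,0.7,0.35,0.35,0.35,0.35,0.35,0.35,0.35,0.35]'

```text
time_s: 34.0
eef_pos: [0.6052, -0.2996, 0.1802]
tcp_rot: [1.27, 2.861, -0.001]
force: [-0.3, -0.3, 0.4]
gripper_width: 0.0396
gripper_force: 30.0
```

Emit:
move_arm --travel '[[30,32,0],[30,32,0],[30,32,0],[30,32,0],[30,32,0],[29,32,0],[0,0,0],[0,0,0],[0,0,0],[0,0,0]]' --angular '[[0,0,0],[0,0,0],[0,0,0],[0,0,0],[0,0,0],[0,0,0],[0,0,8.5],[0,0,8.5],[0,0,8.5],[0,0,8.5]]' --claw '[0.35,0.35,0.35,0.35,0.35,0.35,0.35,0.35,0.35,0.35]'

```text
time_s: 35.0
eef_pos: [0.6234, -0.0358, 0.1719]
tcp_rot: [-2.064, -2.366, 0.001]
force: [0.7, 0.5, -1.0]
gripper_width: 0.0392
gripper_force: 30.0
```

```bash
cat > intub.py <<'E'
from h import *
import sys
c=cap("wrist",sys.argv[1]);P=cloud(c)
a=np.radians(5.6);d=P[...,:2]-[.6212,.0053];x=d@[np.cos(a),np.sin(a)];y=d@[-np.sin(a),np.cos(a)]
G=np.full((10,15),np.nan)
for i in range(10):
    for j in range(15):
        m=(x>-.05+.01*i)&(x<=-.04+.01*i)&(y>-.075+.01*j)&(y<=-.065+.01*j)&(P[...,2]<.16)
        if m.sum()>2:G[i,j]=(np.median(P[m][:,2])-.091)*1000
print("heights above floor mm; rows tub x +45..-45, cols y -70..70");print("\n".join(" ".join("%4s"%("." if np.isnan(g) else int(round(g))) for g in r) for r in G[::-1]))
E
python3 st.py .6253 -.0365 .134; python3 intub.py w11
```

```text
35.0 [ 0.6234 -0.0358  0.1719] yaw 97.8 z [-0.002  0.    -1.   ] q [-0.08  0.49  1.67  0.    0.98 -0.21] F [ 0.7  0.5 -1. ] w 0.0392 30.0
move [-1.   1.8 37.9]
heights above floor mm; rows tub x +45..-45, cols y -70..70
  19   12   11   14   20   19   10   14   16   19   14   14   13   13   27
   .    1    1   22   27   28   22    1   24   26   19    1   22   24   31
   1    1    1   22   29   30   28    2   27   30   27    2   29   29   34
   .    .    1    1   22   27   24    1   25   30   28   20   29   30   33
   .    .    1    1    1    1    1    1    1   24   20    1   26   27   29
   .    .    1    1    1    1    1    1   25   24    1    1   24    2   25
   .    1    1    1    1    1    1   24   30   29   16   25   30   27   30
   1    1    1    1    1    1    1   27   30   28    1   26   30   27   30
   .    1    1    1    1    1    1    2   26   23    1   21   28   25   27
  19    8    7    6    9    8    7    6   13    5    7    7   17    8   26
```

The tub height map clearly shows five bones, and the −y, −x quarter is free. I drop the first round there.

Emit:
move_arm --travel '[[15,-24,0],[0,0,20],[0,0,9],[0,0,0],[0,0,0],[0,0,0],[0,0,-30],[0,0,-40],[0,0,0]]' --angular '[[0,0,0],[0,0,0],[0,0,0],[0,0,0],[0,0,0],[0,0,0],[0,0,0],[0,0,0],[0,0,0]]' --claw '[0.35,0.35,0.35,0.35,0.6,0.6,0.6,0.6,0.6]'

```text
time_s: 35.95
eef_pos: [0.6018, -0.025, 0.2198]
tcp_rot: [2.053, 2.367, 0.01]
force: [0.3, -0.2, 0.3]
gripper_width: 0.0528
gripper_force: 0.0
```

```bash
python3 intub.py w12; python3 st.py
python3 - <<'E'
from h import *
c=cap("top","t7");P=cloud(c)
m=(P[...,0]>.5)&(P[...,0]<.74)&(P[...,1]<-.2)&(P[...,1]>-.45)&(P[...,2]>.024)&(P[...,2]<.036)
n,l,st,ce=cv2.connectedComponentsWithStats(m.astype(np.uint8))
for i in range(1,n):
    if st[i,4]>30:print(st[i,4],P[l==i].mean(0).round(4))
E
```

```text
heights above floor mm; rows tub x +45..-45, cols y -70..70
  23   14   13   19   25   20   15   14   18   19   14   14   14   14   29
   1    1    1   22   27   28   23    1   24   26   18    1   23   23   36
   5    1    1   10   29   30   28    2   27   30   27    1   28   29   37
  19    1    1    1   21   27   23    1   25   30   28   19   29   30   34
  20    1    1    1    1    1    1    1    1   23   18    1   25   27   29
  18    1    1   27   26   11    1    1   25   24    1    1   24   14   32
  19    1   27   27   27   27    7   24   29   29   16   26   30   27   36
  20    1   27   27   27   27   14   27   30   28    1   27   30   27   36
  19    1    1   27   27   26    1    2   25   20    1   22   27   23   33
  21    2    2   10    2    2    2    2    2    2    2    1    2    2   32
36.0 [ 0.6004 -0.0249  0.2175] yaw 98.13 z [ 0.007 -0.    -1.   ] q [-0.06  0.4   1.7   0.    1.03 -0.2 ] F [ 0.6  0.5 -0.3] w 0.0528 0.0
151 [ 0.645  -0.3479  0.0308]
```

It landed flat at tub (−22,−33). The second round is still at (0.645, −0.3475).

Emit:
move_arm --travel '[[-46.5,0,0],[-46.5,0,0],[-46.5,0,0],[-46.5,0,0],[-46.5,0,0],[-46.5,0,0],[-46.5,0,0],[0,0,40],[0,0,45],[0,0,0]]' --angular '[[0,0,0],[0,0,0],[0,0,0],[0,0,0],[0,0,0],[0,0,0],[0,0,0],[0,0,0],[0,0,0],[0,0,0]]' --claw '[0.7,0.7,0.7,0.7,0.7,0.7,0.7,0.7,0.7,0.7]'

```text
time_s: 37.05
eef_pos: [0.639, -0.3448, 0.1204]
tcp_rot: [-2.05, -2.362, 0.005]
force: [0.1, 0.1, -1.2]
gripper_width: 0.0616
gripper_force: 0.0
```

```bash
python3 rounds.py r2; python3 st.py .6455 -.347 .0185
```

```text
wrist 1356 circle [ 760.4 -317.7] 33.4 z 0.0253
wrist 1446 circle [ 647.2 -346.4] 20.4 z 0.0317
top 67 circle [ 757.  -325.9] 25.5 z 0.0258
top 152 circle [ 644.4 -347.7] 20.7 z 0.0306
37.15 [ 0.6432 -0.3464  0.1276] yaw 98.13 z [-0.003  0.002 -1.   ] q [-0.51  0.69  1.43  0.    1.03 -0.65] F [ 0.6 -0.   1.1] w 0.0614 0.0
move [ -1.2   2.5 109.1]
```

Emit:
move_arm --travel '[[-1,2.5,45],[0,0,35],[0,0,20],[0,0,9],[0,0,0],[0,0,0],[0,0,0],[0,0,0],[0,0,0],[0,0,0]]' --angular '[[0,0,0],[0,0,0],[0,0,0],[0,0,0],[0,0,0],[0,0,0],[0,0,0],[0,0,0],[0,0,0],[0,0,0]]' --claw '[0.7,0.7,0.7,0.7,0.7,0.35,0.35,0.35,0.35,0.35]'

```text
time_s: 38.15
eef_pos: [0.6475, -0.348, 0.0215]
tcp_rot: [2.057, 2.372, 0.001]
force: [-0.8, 1.2, 7.7]
gripper_width: 0.0395
gripper_force: 30.0
```

Emit:
move_arm --travel '[[0,0,-20],[0,0,-45],[0,0,-45],[0,0,-45],[0,0,0]]' --angular '[[0,0,0],[0,0,0],[0,0,0],[0,0,0],[0,0,0]]' --claw '[0.35,0.35,0.35,0.35,0.35]'

```text
time_s: 38.65
eef_pos: [0.6505, -0.3497, 0.1846]
tcp_rot: [2.05, 2.363, 0.004]
force: [0.6, 0.4, -0.3]
gripper_width: 0.0396
gripper_force: 30.0
```

```bash
python3 - <<'E'
from h import *
a=np.radians(5.6);x,y=.016,-.050
print(.6212+x*np.cos(a)-y*np.sin(a),.0053+x*np.sin(a)+y*np.cos(a))
E
python3 st.py .642 -.043 .175
```

```text
0.6420027833876668 -0.042900043602945165
38.65 [ 0.6505 -0.3497  0.1846] yaw 98.12 z [ 0.012 -0.007 -1.   ] q [-0.51  0.63  1.39  0.    1.11 -0.65] F [ 0.6  0.4 -0.3] w 0.0396 30.0
move [304.9  34.8   7.5]
```

Emit:
move_arm --travel '[[43.3,5.3,0],[43.3,5.3,0],[43.3,5.3,0],[43.3,5.3,0],[43.3,5.3,0],[43.3,5.3,0],[43.3,5.3,0],[0,0,0],[0,0,0]]' --angular '[[0,0,0],[0,0,0],[0,0,0],[0,0,0],[0,0,0],[0,0,0],[0,0,0],[0,0,0],[0,0,0]]' --claw '[0.35,0.35,0.35,0.35,0.35,0.35,0.35,0.35,0.35]'

```text
time_s: 39.55
eef_pos: [0.6405, -0.0413, 0.1754]
tcp_rot: [2.056, 2.375, -0.0]
force: [-0.3, 0.3, -1.8]
gripper_width: 0.0395
gripper_force: 30.0
```

```bash
python3 st.py .642 -.043 .142
```

```text
39.55 [ 0.6405 -0.0413  0.1754] yaw 98.25 z [ 0. -0. -1.] q [-0.08  0.51  1.63 -0.    1.   -0.23] F [-0.3  0.3 -1.8] w 0.0395 30.0
move [-1.9  1.3 33.4]
```

Emit:
move_arm --travel '[[-2,1,20],[0,0,13],[0,0,0],[0,0,0],[0,0,0],[0,0,0],[0,0,-30],[0,0,-45],[0,0,0],[0,0,0]]' --angular '[[0,0,0],[0,0,0],[0,0,0],[0,0,0],[0,0,0],[0,0,0],[0,0,0],[0,0,0],[0,0,0],[0,0,0]]' --claw '[0.35,0.35,0.35,0.35,0.6,0.6,0.6,0.6,0.6,0.6]'

```text
time_s: 40.55
eef_pos: [0.6428, -0.0442, 0.2188]
tcp_rot: [2.057, 2.371, 0.003]
force: [-0.2, 0.5, 0.4]
gripper_width: 0.0525
gripper_force: 0.0
```

```bash
python3 intub.py w13; python3 tub.py wrist w14; python3 st.py
python3 - <<'E'
from h import *
c=load("w14");P=cloud(c);hsv=cv2.cvtColor(c["img"],cv2.COLOR_BGR2HSV)
m=(abs(P[...,2]-.074)<.01)&(abs(P[...,0]-.508)<.05)&(abs(P[...,1]+.05)<.05)&(hsv[...,0]>50)&(hsv[...,0]<85)&(hsv[...,1]>100);print("key in view",m.sum(),P[m].mean(0) if m.sum() else "")
c=load("w1");P=cloud(c);hsv=cv2.cvtColor(c["img"],cv2.COLOR_BGR2HSV)
m=(abs(P[...,2]-.075)<.006)&(abs(P[...,0]-.508)<.03)&(abs(P[...,1]+.05)<.03)&(hsv[...,0]>45)&(hsv[...,0]<85)&(hsv[...,1]>80);X=P[m];print("key w1",m.sum(),X.mean(0).round(4),X.min(0).round(3),X.max(0).round(3))
E
```

```text
heights above floor mm; rows tub x +45..-45, cols y -70..70
  21    2    2    2   24   26   22    2    2    4    7    7    5    4   28
  26   27   27   26   27   30   29   19   23   27   21    1   21   22   26
  30   27   27   27   25   29   30   23   27   30   27    2   29   29   31
  29   27   27   27   11    2   22    1   24   30   28   20   29   30   32
  28   27   27   26    1    1    1    1    1   25   22    1   26   27   31
  20    1    1   17   26   13    1    1   24   23    1    1   23    2   23
  18    1   26   27   27   27    5   21   30   29   16   24   30   27   27
  19    1   27   27   27   27   10   26   30   28    1   26   30   27   32
  19    1   26   27   27   27    1    2   26   24    1   22   28   25   31
  21   10   14   22   24   11    9    9   12    7    9    8   18   13   26
tub rim 10354 [620.9   5.2] [115.7 160.4] 5.82 z 0.129
slope deg [-0.19 -0.24]
platter 12556 [619.8   5.6] [171.2 201.3] 5.79 z 0.0883
40.65 [ 0.6413 -0.044   0.2163] yaw 98.13 z [-0.001  0.    -1.   ] q [-0.09  0.46  1.6  -0.    1.08 -0.23] F [-0.3 -0.8 -0.8] w 0.0523 0.0
key in view 424 [ 0.50449825 -0.04896318  0.07455334]
key w1 163 [ 0.5043 -0.0504  0.0748] [ 0.492 -0.063  0.07 ] [ 0.516 -0.038  0.077]
```

All seven pieces are in the tub, and the tub and platter are still in place. I press the print key at (0.5044, −0.0497) with closed fingers.

Emit:
move_arm --travel '[[4.5,-45.4,0],[4.5,-45.4,0],[4.7,-45.4,0],[0,0,0],[0,0,40],[0,0,40],[0,0,35],[0,0,0],[0,0,0]]' --angular '[[0,0,0],[0,0,0],[0,0,0],[0,0,0],[0,0,0],[0,0,0],[0,0,0],[0,0,0],[0,0,0]]' --claw '[0,0,0,0,0,0,0,0,0]'

```text
time_s: 41.55
eef_pos: [0.505, -0.0497, 0.1014]
tcp_rot: [-2.057, -2.372, 0.002]
force: [0.3, -0.2, -0.1]
gripper_width: 0.0
gripper_force: 0.0
```

```bash
python3 st.py .5044 -.0497 .0765
```

```text
41.55 [ 0.505  -0.0497  0.1014] yaw 98.12 z [-0.002  0.    -1.   ] q [-0.12  0.45  1.97  0.    0.72 -0.26] F [ 0.3 -0.2 -0.1] w 0.0 0.0
move [ 0.1 -0.6 24.9]
```

Emit:
move_arm --travel '[[0,0,12],[0,0,8],[0,0,3],[0,0,2],[0,0,0],[0,0,0]]' --angular '[[0,0,0],[0,0,0],[0,0,0],[0,0,0],[0,0,0],[0,0,0]]' --claw '[0,0,0,0,0,0]'

```text
time_s: 42.15
eef_pos: [0.5058, -0.0498, 0.0775]
tcp_rot: [2.058, 2.372, 0.001]
force: [1.4, -0.3, 4.2]
gripper_width: 0.0009
gripper_force: 2.1
```

4.2 N, so nearly full. A little further, then hold, then retreat.

Emit:
move_arm --travel '[[0,0,1],[0,0,1],[0,0,0],[0,0,0]]' --angular '[[0,0,0],[0,0,0],[0,0,0],[0,0,0]]' --claw '[0,0,0,0]'

```text
time_s: 42.55
eef_pos: [0.5059, -0.0498, 0.0761]
tcp_rot: [2.058, 2.372, 0.002]
force: [-0.7, 0.2, 15.5]
gripper_width: 0.0003
gripper_force: 7.7
```

Emit:
move_arm --travel '[[0,0,-15],[0,0,-40],[0,0,-45],[0,0,-45],[0,-20,-20],[0,0,0],[0,0,0]]' --angular '[[0,0,0],[0,0,0],[0,0,0],[0,0,0],[0,0,0],[0,0,0],[0,0,0]]' --claw '[0,0,0,0,0,0,0]'

```text
time_s: 43.25
eef_pos: [0.4847, -0.0525, 0.2395]
tcp_rot: [-2.059, -2.373, 0.0]
force: [0.3, 0.5, -0.6]
gripper_width: 0.0004
gripper_force: 0.0
```

```bash
python3 tub.py wrist w15; python3 intub.py w16
python3 - <<'E'
from h import *
cap("scene","s5")
E
```

```text
tub rim 8766 [620.7   4.7] [116.6 160.4] 5.75 z 0.1287
slope deg [-0.55 -0.31]
platter 9909 [619.4   5.4] [171.2 201.6] 5.55 z 0.0881
heights above floor mm; rows tub x +45..-45, cols y -70..70
  26   26   26   22   28   30   27   20   23   25   22   19   23   23   25
  33   27   27   26   26   30   29   22   25   28   25    1   24   25   37
  31   27   27   27   21   28   30   21   27   30   27   19   29   29   37
  27   27   27   27   13   14   18    1   24   30   28   17   29   29   28
  20   26   27   26   14    1    1    1   18   23   17    1   25   25   22
  17    1   20   26   27   26    1    0   26   25    1    1   22   18   25
  19    1   27   27   27   27    2   24   29   29    2   25   29   27   28
  17    1   26   27   27   27   14   23   30   28    1   26   30   28   27
  22    1    1   27   27   26    4   14   23   20    1   21   27   22   34
  37   38   38   24   25   25   38   38   37   38   38   38   21   19   39
```

View pics/s5.png

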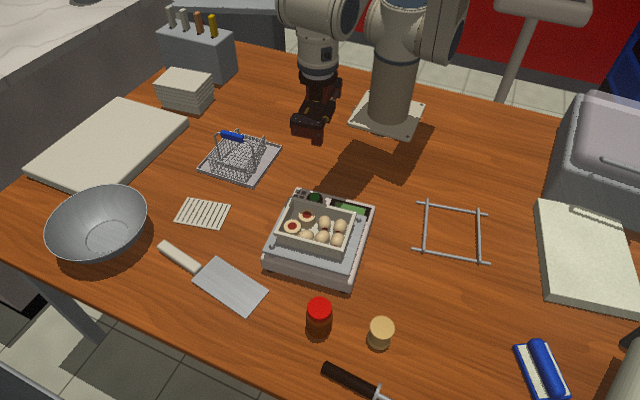

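The scene shows all seven pieces in the tub (about (312,228)), the empty basket upright in its pan (240,155), the drainer empty, and the bystanders where they were. I hand in.

```bash
python3 -c "
from plant import robot
print(robot.finish_job())"
```

```text
the job is handed in; nothing more can be done
None
```

The job is handed in, and the hand-in gave no score. At the last check the platter was seated over both pins, all seven pieces were in the tub on its middle, the empty basket stood upright in its pan and nothing else had moved; the print key had been pressed fully.

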